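Clear the lever from a plate seam and trace the seam with a scriber

TASK

The clamp lever lies across the V-seam between the two steel plates: lift it off its square spindle, turn it end for end and refit it fully down so that its long arm points away from the seam. Then take the scriber from its fork stand, set its point into the seam at the end of the slanting leg, by the weld spot, and run it slowly (a few centimetres a second, always under 8 cm/s) round the bend to the weld spot at the other end, without letting the point come up out of the groove on the way. Finally hang the scriber upright by its collar in the fork again, and leave the jar and the tape measure where they are.

Things in the scene. Friction and masses are not known exactly. Their poses are not given: they have to be found in the camera images.
- joint_board: Fixed plywood board 210 x 230 x 14 mm with two bare steel plates on it, tops 24 mm above the bench. Between them runs the seam, a V-groove with a bend: floor 14 mm above the bench, 3 mm wide below, 18 mm at the top. Origin: centre of the underside; z up; y along the straight leg towards the bend; spindle on the +x side of the seam. x is within 0.35 rad of the world's x.
- seam_start (a point): point on the groove floor at the outer end of the slanting leg (76 mm long): start of the path; board frame (-45, 85, 14) mm. A weld spot blocks the groove just beyond it
- seam_1 (a point): point on the groove floor, middle of the slanting leg; board frame (-25, 52.5, 14) mm
- seam_bend (a point): point on the groove floor at the bend; board frame (-5, 20, 14) mm
- seam_2 (a point): point on the groove floor, one third along the straight leg; board frame (-5, -15, 14) mm
- seam_3 (a point): point on the groove floor, two thirds along the straight leg; board frame (-5, -50, 14) mm
- seam_end (a point): point on the groove floor at the outer end of the straight leg (105 mm long): end of the path; board frame (-5, -85, 14) mm. A weld spot blocks the groove just beyond it
- spindle (a point): centre of the flat top of a steel foot (52 x 32 mm, top 38 mm above the bench) on which the lever rests; board frame (62, 0, 38) mm. From it a square spindle, 15 x 15 mm with sides along the board's x and y, stands up 30 mm; its top 10 mm taper to 8 x 8 mm. The lever cannot swing while on it.
- lever: Loose dark steel lever, 0.14 to 0.28 kg: boss 44 x 40 x 18 mm (x, y, z) with an 18 x 18 mm square hole through it, and along +x a long arm 22 mm wide, reaching 119 mm from the hole. Origin: hole's centre, underside. Starts seated, x opposite to the board's x; must end seated with x along the board's x. Seated, the boss is 38 to 56 mm above the bench; grip it across its y (40 mm) from above.
- lever_tip (a point): centre of the round end of the lever's long arm, 105 mm along the lever's x from the hole's centre, 9 mm above the underside
- stand: Fixed fork stand: wooden base 100 x 100 x 12 mm, wooden post at its +x side (front face at x = +34 mm, 105 mm high), two steel tines along x, from x = -35 to +35 mm, tops 105 mm above the bench, with a 22 mm slot between them, open at -x and above. Origin: centre of the underside; yaw within 0.4 rad of the world's.
- stand_slot (a point): where the scriber's axis hangs: middle of the slot at the height of the tines' tops; stand frame (-5, 0, 105) mm
- scriber: Loose scriber, 161 mm long, 0.1 to 0.2 kg, hanging point down in the fork. Origin at the point, z up along the tool. Rounded point 5 mm thick, cone to 35 mm, round shaft 14 mm thick to 85 mm, collar 40 mm across from 85 to 91 mm (rests on the tines), square wooden handle 24 x 24 mm, flats along its x and y, from 91 to 161 mm. Hanging, its point is 20 mm above the bench.
- scriber_point (a point): lowest point of the scriber, the same as its origin
- scriber_handle (a point): middle of the square handle, 126 mm above the point
- screw_jar: bystander: loose jar of brass screws, 69 x 67 x 81 mm, origin at the underside; must stay where it is. Jar and stand are one to the left, one to the right of the board, in either order.
- tape_measure: bystander: tape measure, 65 x 81 x 33 mm, origin at the underside, on the near right; loose, must stay where it is
There are look-alikes about, which are no part of the job. Leave any orange look-alike of the scriber alone.

How it is judged:
By the outcome, as a careful person would: the job done as asked, in the order asked, and still so for the second after the job is handed in, with the robot touching nothing.
It also fails if it takes over 72 s, if anything falls off the work surface, if the arm or the gripper's body presses on something with over 40 N, if the wrist force passes 120 N, or if a joint passes its speed limit or range.

ROBOT

A 7-joint arm with a two-finger parallel gripper is mounted at the origin on a cart in front of the work surface, level with it; the furniture and walls round the work are solid. World frame = base frame: x ahead of the robot, y to its left, z up, the work surface at z = 0. Lengths are in m, angles in rad, forces in N, time in s.
With the tool pointing down it reaches from about 0.4 to 0.9 m from the base axis. Payload 5.6 kg.
Tool frame: the origin (TCP) lies on the centre line of the jaws, within the pads' length; the fingertips stand 22 mm ahead of it and the grasp point (between the pads) lies 3 mm ahead of it; x points along the fingers, y is the direction in which the jaws open and shut, and the axes are right-handed (so a half turn about x gives the same grasp; the last joint's range is limited). The gripper opens to 92 mm and grips with 3 to 60 N. Pads are 20 mm wide; open, the fingers measure 128 mm over their backs; the gripper's body (75 mm by 189 mm) begins 69 mm behind the grasp point.
Start: joints at [1.272, 0.468, -0.012, 1.603, 0.006, 1.071, -0.056], TCP at [0.164, -0.629, 0.198] pointing down, gripper open.
Joint ranges: [-2.53, 2.53], [-0.31, 2.02], [-1.57, 1.55], [0.28, 2.44], [-1.29, 4.43], [0.15, 1.84], [-2.92, 2.92]. Speed limits (rad/s): [2.57, 2.57, 3.14, 3.14, 3.14, 3.14, 3.14].

INTERFACE

Orientations are given as a rotation vector (axis times angle).
In Python, from plant import bot gives the robot as it stands.
- The arm moves only by the tool apply_moves, never from a script. Its argument "moves" is text: rows parted by semicolons, each of 4 numbers parted by spaces: the shift along the world's x, y, z in m, then the turn about the world's z in units of 8 degrees (1.0 is 8 degrees). A call has 1 to 5 rows; each row shifts and turns the commanded pose from where the row before left it; what a row does not reach is not made up. A row lasts 1/10 s, in which the tool goes at most 50 mm and 8.59 degrees, less where a joint would pass 70% of its speed; a pose out of reach is approached as far as the arm can. A call is refused whole if a number of a shift passes 0.05 or a number of a turn 1, either way. A call with a gripper value outside its range is refused whole. "claw" is the gripper's target within -1 to 1 (fully open at 1, half-way at 0, shut at -1), set as the call begins (left out, the last holds). The fingers move at their own pace and stop on an object; "grip_force" is the grip in N (left out, the last holds). Time passes only in rows, so rows that do not move let the fingers close. It gives the time, the measured TCP pose, the force and the opening at its end, in the units of the state.
- bot.observe(): the state, without advancing time (a new reading comes with each control period).
- bot.get_image(name): name is "scene" or "top" or "wrist"; returns a dict with "image" (480x640x3 uint8, red, green, blue), "mtx" (3x3 intrinsics, pixels), "R" (3x3) and "t" (3): a world point X has camera coordinates R X + t. Camera axes: x right, y down, z forward; pixel columns grow to the right and rows downward; lengths in m; the calibration is good to about 2 mm. The wrist camera is an equidistant fisheye: a pixel r from the principal point sees the ray r / f radians off the axis. A picture is of the moment at which its call begins. There is no depth.
- bot.close_job(): hands the job in, once; it reports no verdict.
Trained networks look in a picture, given as the dict that the camera call returned (one of the last four; its "shot" number tells which), for a name from the list of things; names that differ only in an ending like _2 or _b are one class to them, and where a whole thing is asked for, a point or a joint stands for the part that bears it (a point fixed in the world has none). Each returns a list of dicts, best first, with "conf" (0 to 1); they miss things now and then, are a little off and sometimes report something else, mostly with a low value. They report only what shows in the picture. A call takes as long as a camera call. They do not tell look-alikes from the thing itself.
- bot.look_for(picture, target): "extent" ([centre column, centre row, width, height] as shares, 0 to 1, of the picture: columns of its width, rows of its height, round what is visible of it).
The state is a dict: "time": time; "joints": joint angles; "qvel": joint speeds; "tau": joint torques, N m; "tool_pos": TCP position; "tool_rot": TCP orientation; "wrist_force": force on the tool from outside, world axes, zero at the start; "wrist_torque": the same for the moment, N m; "grip_width": opening from 0.0 (shut) to 1.0 (fully open).
Only numpy, scipy, OpenCV 4.12 (cv2) and the standard library are available. Lean on these libraries where they do the work, as an engineer would, in place of code of your own. Each camera call takes 0.05 s, during which the arm holds its last target.

## Working session

There is one attempt and no reset: what is moved stays moved. The work goes in short steps, Python scripts to look and compute and a tool call to move; the robot and the scene stay as the last step left them, time stands still between calls to the robot, and variables do not carry over. Pictures are saved under pics/ and viewed, and the job is handed in when it is done.

Besides the shell and the picture viewer there is one more tool, called as name(argument=value, ...), one argument or row to a line, values as JSON. apply_moves: Moves the arm, as the interface text tells. Its arguments: {"type":"object","properties":{"moves":{"type":"string"},"claw":{"type":"number"},"grip_force":{"type":"number"}},"required":["moves"]}

```bash
mkdir -p pics; ls; cat > look.py <<'E'
import sys,cv2
from plant import bot
def snap(cam,fn):
    p=bot.get_image(cam); cv2.imwrite('pics/'+fn,p['image'][:,:,::-1]); return p
E
python3 - <<'E'
from look import *
import numpy as np
np.set_printoptions(precision=4,suppress=True)
s=bot.observe(); print(s)
for c in ['top','scene','wrist']:
    p=snap(c,c+'0.png'); print(c,p['mtx'].tolist(),p['R'].tolist(),p['t'])
    for n in ['joint_board','lever','stand','scriber','screw_jar','tape_measure','seam_start','spindle','lever_tip','scriber_handle']:
        for d in bot.look_for(p,n): print(n,round(d['conf'],2),np.round(np.array(d['extent'])*[640,480,640,480],1))
E
```

```text
pics
{'time': 0.0, 'joints': array([ 1.272 ,  0.4684, -0.0116,  1.6036,  0.006 ,  1.0714, -0.0563]), 'qvel': array([0.0007, 0.0008, 0.0008, 0.001 , 0.0015, 0.0003, 0.0019]), 'tau': array([ -0.0004, -52.057 ,  -0.0129, -24.3747,  -0.0567,   0.0173,
         0.0002]), 'tool_pos': array([ 0.1642, -0.6283,  0.1974]), 'tool_rot': array([ 2.0855,  0.2699, -2.0863]), 'wrist_force': array([-0.0097, -0.4689, -0.2557]), 'wrist_torque': array([-0.    , -0.004 ,  0.0339]), 'grip_width': 0.9984437560097452}
top [[526.0042146185448, 0.0, 312.94853865847267], [0.0, 526.0042146185448, 242.62903156948883], [0.0, 0.0, 1.0]] [[-0.40684649410192253, -0.9134653336106111, 0.007550796555959354], [-0.812721696582938, 0.35817774743987113, -0.4595564656734259], [0.41708437292749895, -0.19310563308861567, -0.8881164565129506]] [0.2403 0.3927 1.2337]
joint_board 0.86 [290.5 255.3 112.6  98.4]
stand 0.91 [206.4 249.4  43.4  60.1]
scriber 0.8 [197.2 238.3  20.   36.2]
scriber 0.6 [153.1 267.4  28.6  32.2]
screw_jar 0.62 [412.9 188.   21.7  29.5]
screw_jar 0.21 [285.6 240.   41.7  48.9]
tape_measure 0.8 [412.9 259
[... 775 characters left out ...]
.5 252.2  24.   55.9]
scriber 0.64 [311.  273.6 132.9 104.9]
screw_jar 0.72 [419.8 186.   22.1  39.6]
tape_measure 0.95 [446.6 249.6  37.8  32.7]
seam_start 0.66 [307.5 273.9 140.6 105.2]
spindle 0.75 [311.4 272.7 129.  102.9]
lever_tip 0.64 [305.7 250.9  61.3  38.2]
scriber_handle 0.96 [195.5 253.7  28.9  54.8]
scriber_handle 0.74 [139.1 295.2  27.7  54.2]
wrist [[371.64829954431775, 0.0, 318.4801045078691], [0.0, 371.64829954431775, 238.77358627891292], [0.0, 0.0, 1.0]] [[0.2521277665917445, -0.9676939171398395, 0.00026841015867491177], [-0.9319379422932799, -0.24273700712166227, 0.2693889698703095], [-0.26062091440946816, -0.068170580928818, -0.9630314173837742]] [-0.6504 -0.0294  0.3912]
```

```bash
python3 - <<'E'
import cv2
for c,(x0,y0,x1,y1) in {'top':(120,160,440,340),'scene':(110,140,480,350)}.items():
    i=cv2.imread(f'pics/{c}0.png'); s=800/(x1-x0)
    cv2.imwrite(f'pics/{c}0c.png',cv2.resize(i[y0:y1,x0:x1],None,fx=s,fy=s,interpolation=cv2.INTER_CUBIC)); print(s)
E
```

```text
2.5
2.1621621621621623
```

View pics/top0.png

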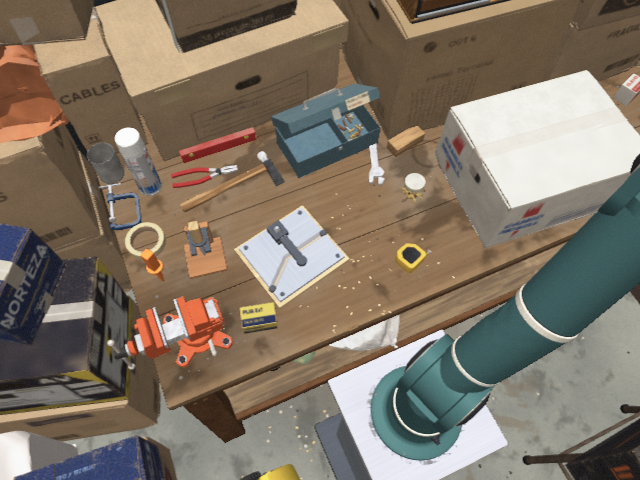

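View pics/scene0.png

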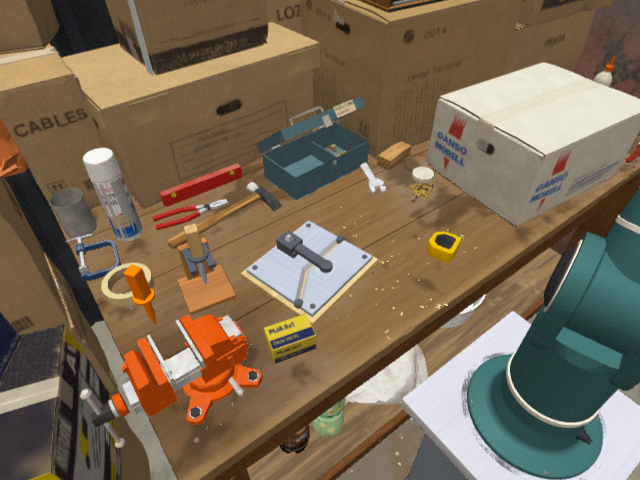

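View pics/wrist0.png

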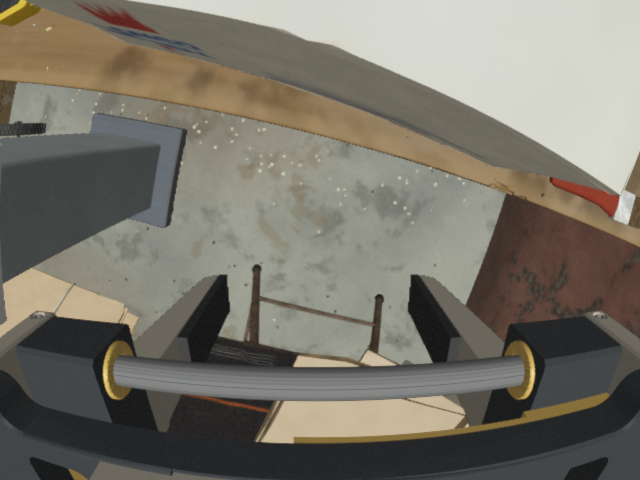

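View pics/top0c.png

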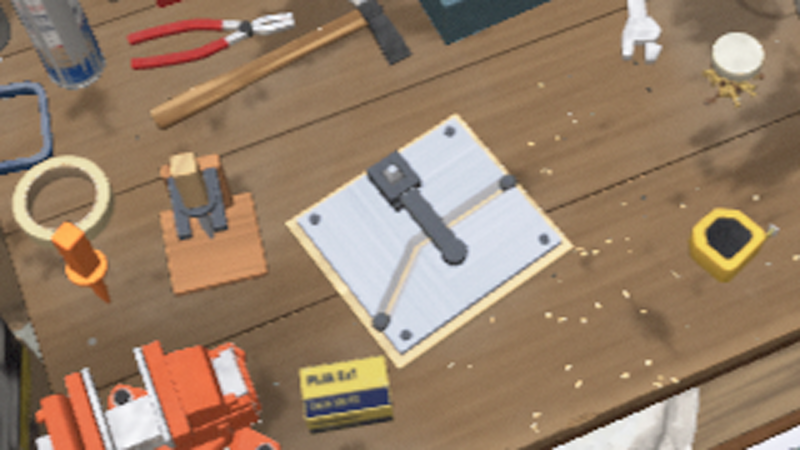

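View pics/scene0c.png

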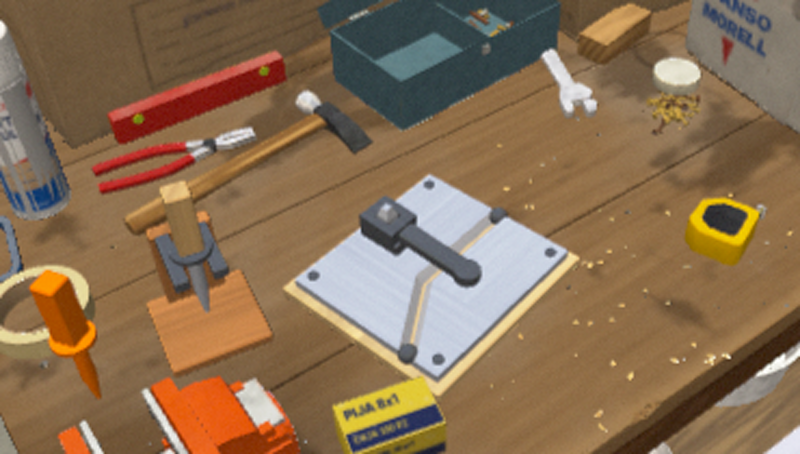

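```bash
cat > geo.py <<'E'
import numpy as np,pickle
from scipy.optimize import least_squares
from scipy.spatial.transform import Rotation as Rn
np.set_printoptions(precision=4,suppress=True)
def proj(p,X,fish=False):
    X=np.atleast_2d(X); c=X@np.array(p['R']).T+p['t']; m=np.array(p['mtx'])
    if fish:
        r=np.linalg.norm(c[:,:2],axis=1); th=np.arctan2(r,c[:,2]); k=th/np.maximum(r,1e-12)
        return np.c_[m[0,0]*k*c[:,0]+m[0,2],m[1,1]*k*c[:,1]+m[1,2]]
    return np.c_[m[0,0]*c[:,0]/c[:,2]+m[0,2],m[1,1]*c[:,1]/c[:,2]+m[1,2]]
def ray(p,uv,fish=False):
    m=np.array(p['mtx']);R=np.array(p['R']);a=np.array([(uv[0]-m[0,2])/m[0,0],(uv[1]-m[1,2])/m[1,1]])
    if fish:
        th=np.linalg.norm(a); d=np.r_[a/th*np.sin(th),np.cos(th)]
    else: d=np.r_[a,1]
    return -R.T@p['t'],R.T@d
def onz(p,uv,z,fish=False):
    o,d=ray(p,uv,fish); return o+d*(z-o[2])/d[2]
def tri(obs):
    A=np.zeros((3,3));b=np.zeros(3)
    for p,uv in obs:
        o,d=ray(p,uv);d=d/np.linalg.norm(d);M=np.eye(3)-np.outer(d,d);A+=M;b+=M@o
    return np.linalg.solve(A,b)
def place(pose,L):
    c,s=np.cos(pose[2]),np.sin(pose[2]);L=np.atleast_2d(L)
    return np.c_[L[:,0]*c-L[:,1]*s+pose[0],L[:,0]*s+L[:,1]*c+pose[1],L[:,2]]
def fit(obs,x0):
    """obs: list of (pic,fish,uv,Llocal)"""
    def f(x): return np.concatenate([(proj(p,place(x,L),fi)-uv).ravel() for p,fi,uv,L in obs])
    r=least_squares(f,x0,loss='soft_l1'); return r.x,r.fun.reshape(-1,2)
E
cat > fit0.py <<'E'
from geo import *; from plant import bot
t=bot.get_image('top');s=bot.get_image('scene')
T=lambda u,v:np.array([u/2.5+120,v/2.5+160]); S=lambda u,v:np.array([u/2.1622+110,v/2.1622+140])
B=[(T,t,[(287,223),(458,114),(573,244),(401,366)]),(S,s,[(284,290),(430,174),(579,257),(441,393)])]
# left=(+y,+x), top=(+x,-y), right(-x,-y), bottom(-x,+y)
C=np.array([[105,115,14],[105,-115,14],[-105,-115,14],[-105,115,14]])/1000
obs=[]
for F,p,l in B:
    obs+=[(p,False,F(*uv),c) for uv,c in zip(l,C)]
obs+=[(t,False,T(393,170),[.062,0,.068]),(s,False,S(388,208),[.062,0,.068])]
x,r=fit(obs,[.6,.1,0]); print('board',x); print(r)
C=np.array([[50,50,12],[50,-50,12],[-50,-50,12],[-50,50,12]])/1000
# stand: base lower-left=(-x,+y), lower-right=(-x,-y); 
obs=[(t,False,T(175,290),C[3]),(t,False,T(268,269),C[2]),(s,False,S(178,369),C[3]),(s,False,S(272,329),C[2]),
 (t,False,T(183,157),[-.005,0,.181]),(s,False,S(174,185),[-.005,0,.181]),(s,False,S(207,307),[-.005,0,.020])]
x,r=fit(obs,[.6,.3,0]); print('stand',x); print(r)
print('handle top',tri([(t,T(183,157)),(s,S(174,185))]))
print('box', tri([(t,(445,108)),(s,(437,100))]),tri([(t,(583,72)),(s,(545,65))]), tri([(t,(497,195)),(s,(520,167))]),tri([(t,(487,242)),(s,(516,219))]))
print('orange',tri([(t,T(65,235)),(s,S(47,285))]), 'jar lid',tri([(t,T(738,55)),(s,S(677,73))]),'tape',onz(t,T(727,235),.033))
E
python3 fit0.py
```

```text
board [0.4871 0.1082 0.2397]
[[-0.9819 -0.0733]
 [-0.954  -1.1514]
 [ 0.8049  0.4166]
 [-0.3348  1.4732]
 [-0.344  -1.0956]
 [-0.0014 -0.708 ]
 [ 1.6988 -0.4443]
 [ 0.3586  1.7399]
 [-0.2132 -0.3858]
 [ 0.0869 -0.2967]]
stand [ 0.58    0.3204 -0.1302]
[[-0.2891 -0.5747]
 [ 0.055  -1.9573]
 [-1.8031 -0.78  ]
 [ 0.7157 -0.9558]
 [-0.3527  1.8258]
 [ 0.4062  1.7796]
 [ 0.4867  1.4465]]
handle top [0.5799 0.3191 0.1809]
box [ 0.6277 -0.4009  0.2029] [ 0.5806 -0.8102  0.2102] [ 0.3704 -0.4272  0.1241] [ 0.3063 -0.3867  0.0177]
orange [0.5604 0.4473 0.1535] jar lid [ 0.5222 -0.2726  0.0801] tape [ 0.3507 -0.1748  0.033 ]
```

```bash
python3 - <<'E'
from geo import *; from plant import bot
s=bot.observe(); M=Rn.from_rotvec(s['tool_rot']).as_matrix(); print(M)
b=[.4871,.1082,.2397]
print(place(b,[[.062,0,.038],[-.045,.085,.014],[-.005,.02,.014],[-.005,-.085,.014]]))
print('yaw y deg',np.degrees(np.arctan2(M[1,1],M[0,1])))
E
```

```text
[[-0.      0.2529 -0.9675]
 [-0.0001 -0.9675 -0.2529]
 [-1.      0.0001  0.    ]]
[[0.5473 0.1229 0.038 ]
 [0.4232 0.1801 0.014 ]
 [0.4775 0.1264 0.014 ]
 [0.5024 0.0244 0.014 ]]
yaw y deg -75.34857159613095
```

apply_moves(
  moves="0 0 0.05 0; 0 0 0.05 0; 0 0.01 0.05 0; 0.01 0.03 0.01 0; 0.02 0.045 0 0",
  claw=1,
  grip_force=60,
)

```text
time: 2.25
tool_pos: [0.1931, -0.5459, 0.36]
tool_rot: [2.086, 0.257, -2.085]
wrist_force: [1.4, -0.1, -0.9]
grip_width: 1.001
```

apply_moves(
  moves="0.02 0.045 0 0; 0.02 0.045 0 0; 0.02 0.045 0 0; 0.02 0.045 0 0; 0.02 0.045 0 0",
)

```text
time: 2.75
tool_pos: [0.2949, -0.3171, 0.3577]
tool_rot: [2.085, 0.267, -2.085]
wrist_force: [0.5, -0.3, 0.6]
grip_width: 0.999
```

apply_moves(
  moves="0.02 0.045 0 0; 0.02 0.045 0 0; 0.02 0.045 0 0; 0.02 0.045 0 0; 0.02 0.045 0 0",
)

```text
time: 3.25
tool_pos: [0.3948, -0.0921, 0.3579]
tool_rot: [2.086, 0.266, -2.084]
wrist_force: [1.0, -1.3, -0.3]
grip_width: 1.001
```

apply_moves(
  moves="0.025 0.043 -0.02 0; 0.025 0.043 -0.03 0; 0.025 0.043 -0.03 0; 0.03 0.043 -0.04 0; 0.03 0.02 -0.03 0",
)

```text
time: 3.75
tool_pos: [0.5139, 0.0756, 0.2263]
tool_rot: [2.085, 0.271, -2.082]
wrist_force: [-0.4, -0.6, 1.1]
grip_width: 1.001
```

apply_moves(
  moves="0.018 0.024 0 0; 0 0 0 0",
)

```text
time: 3.95
tool_pos: [0.5323, 0.1005, 0.2256]
tool_rot: [2.083, 0.277, -2.085]
wrist_force: [-0.2, 0.6, 0.2]
grip_width: 0.995
```

```bash
python3 - <<'E'
from look import *; from geo import *
p=snap('wrist','w1.png'); pickle.dump({k:p[k] for k in('mtx','R','t')},open('w1.pkl','wb'))
s=bot.observe(); print(s['tool_pos'],s['joints'],s['time'])
b=[.4871,.1082,.2397]
L=np.array([[62,0,68],[-43,0,47],[-45,85,14],[-5,20,14],[-5,-85,14],[105,115,14],[105,-115,14],[-105,-115,14],[-105,115,14]])/1e3
print(proj(p,place(b,L),True))
E
```

```text
[0.5316 0.0986 0.2262] [ 0.3553  0.3554 -0.738   1.8044  0.2657  1.0849 -1.7893] 4.0
[[299.6267 197.528 ]
 [300.1304 291.76  ]
 [229.6349 279.6287]
 [283.9833 248.4415]
 [377.001  250.2324]
 [198.8094 150.6473]
 [409.3373 153.476 ]
 [394.7488 327.6733]
 [209.9356 322.9346]]
```

View pics/w1.png

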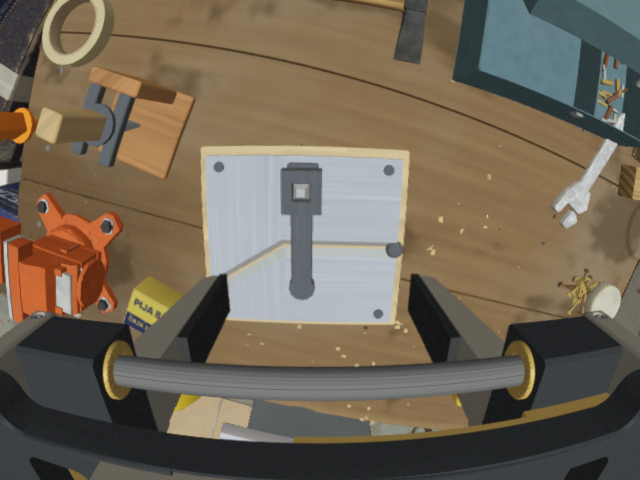

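```bash
python3 - <<'E'
import cv2
i=cv2.imread('pics/w1.png')
cv2.imwrite('pics/w1c.png',cv2.resize(i[135:335,180:430],None,fx=3,fy=3,interpolation=cv2.INTER_CUBIC))
E
```

```text
(no output)
```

View pics/w1c.png

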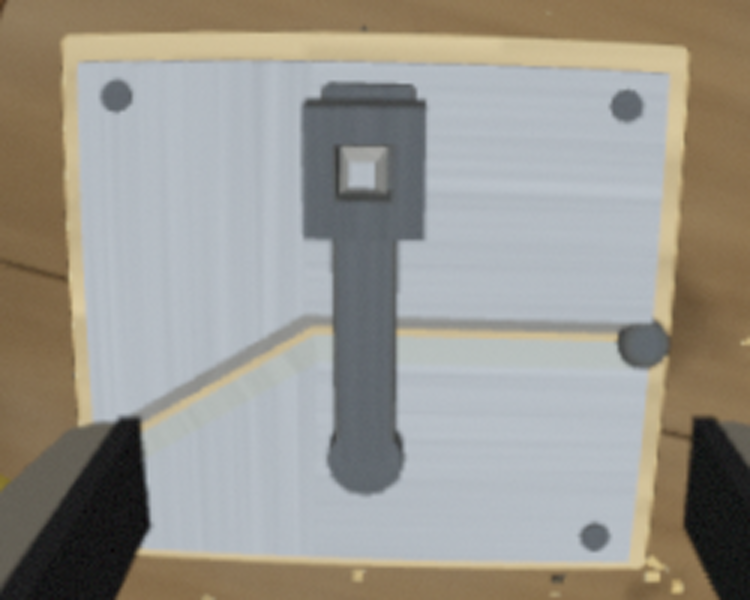

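```bash
python3 - <<'E'
from geo import *
p=pickle.load(open('w1.pkl','rb'))
Q=lambda u,v:np.array([u/3+180,v/3+135])
L=np.array([[62,0,68],[-43,0,47],[105,115,14],[105,-115,14],[-105,-115,14],[-5,20,14],[-5,-75,14]])/1e3
U=[(361,172),(366,457),(63,36),(688,48),(643,568),(313,331),(600,336)]
obs=[(p,True,Q(*u),l) for u,l in zip(U,L)]
x,r=fit(obs,[.487,.108,.24]); print(x,place(x,[.062,0,0]));print(r)
E
```

```text
[0.4914 0.1082 0.2368] [[0.5516 0.1228 0.    ]]
[[  0.5617   0.8293]
 [ -1.071    0.8868]
 [ -1.1741  -0.435 ]
 [  1.2967  -0.9588]
 [  1.2624   0.6378]
 [  0.4713  -0.472 ]
 [-10.682   -0.25  ]]
```

apply_moves(
  moves="0.018 0.024 -0.03 0; 0 0 -0.04 0; 0 0 -0.03 0; 0 0 0 0",
)

```text
time: 4.4
tool_pos: [0.5466, 0.1184, 0.1237]
tool_rot: [2.078, 0.265, -2.092]
wrist_force: [0.3, -0.5, 1.2]
grip_width: 0.999
```

```bash
cat >> geo.py <<'E'
def state(bot):
    s=bot.observe(); M=Rn.from_rotvec(s['tool_rot']).as_matrix()
    print('t',round(s['time'],2),'tcp',s['tool_pos'],'yawY',round(np.degrees(np.arctan2(M[1,1],M[0,1])),2),'down',M[:,0],'F',s['wrist_force'],'w',round(s['grip_width']*92,1),'q',s['joints'])
    return s
E
python3 - <<'E'
from look import *; from geo import *
s=state(bot)
p=snap('wrist','w2.png'); pickle.dump({k:p[k] for k in('mtx','R','t')},open('w2.pkl','wb'))
q=snap('scene','s2.png');r=snap('top','t2.png')
import cv2
i=p['image'][:,:,::-1]; cv2.imwrite('pics/w2c.png',i[60:460,60:600])
a=cv2.resize(q['image'][200:330,230:390,::-1],None,fx=4,fy=4,interpolation=2);cv2.imwrite('pics/s2c.png',a)
a=cv2.resize(r['image'][180:310,220:380,::-1],None,fx=4,fy=4,interpolation=2);cv2.imwrite('pics/t2c.png',a)
E
```

```text
t 4.4 tcp [0.5466 0.1184 0.1237] yawY -75.41 down [-0.0068 -0.0024 -1.    ] F [ 0.2844 -0.4658  1.1503] w 92.0 q [ 0.2477  0.5125 -0.6721  1.8525  0.3934  0.9206 -1.9231]
```

View pics/w2c.png

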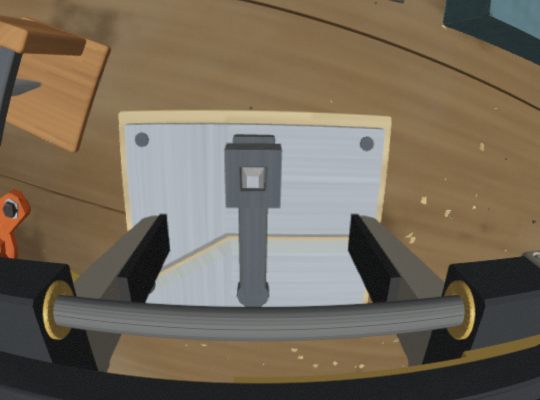

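View pics/s2c.png

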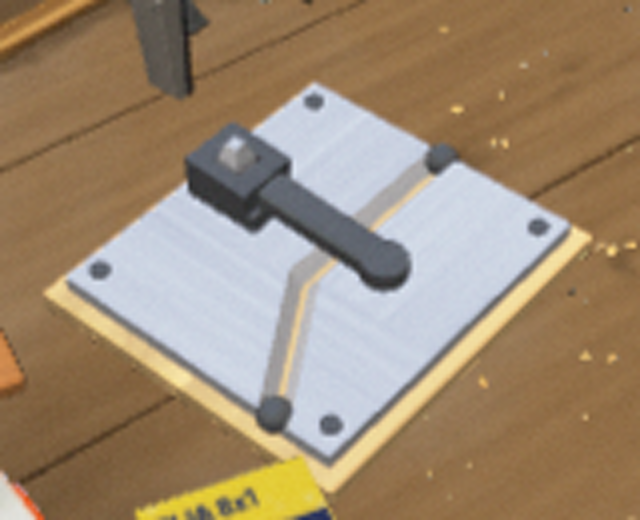

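View pics/t2c.png

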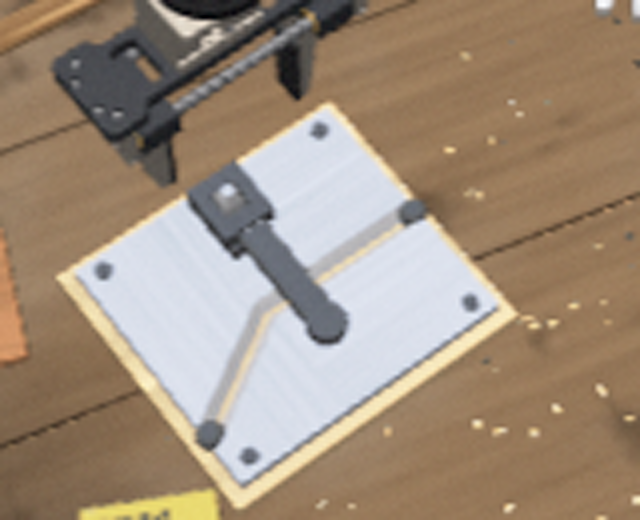

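```bash
python3 - <<'E'
from geo import *; from plant import bot
t=bot.get_image('top');s=bot.get_image('scene')
st=state(bot);M=Rn.from_rotvec(st['tool_rot']).as_matrix()
for sg in(1,-1):
  for w in (.046,.064):
    X=st['tool_pos']+M@[.022,sg*w,0]; print(sg,w,X,proj(t,X)-[220,180],'x4',(proj(t,X)-[220,180])*4,'scene',(proj(s,X)-[230,200])*4)
X=place([.4893,.1082,.238],[.062,0,.068]);print((proj(t,X)-[220,180])*4,(proj(s,X)-[230,200])*4)
p=pickle.load(open('w2.pkl','rb'))
Q=lambda u,v:np.array([u+60,v+60])
L=np.array([[62,0,68],[105,115,14],[105,-115,14],[-5,20,14]])/1e3
U=[(253,178),(120,113),(391,118),(230,237)]
obs=[(p,True,Q(*u),l) for u,l in zip(U,L)]
x,r=fit(obs,[.487,.108,.24]); print(x,place(x,[.062,0,0]));print(r)
E
```

```text
t 4.65 tcp [0.551  0.1206 0.1291] yawY -75.4 down [ 0.0039  0.0002 -1.    ] F [ 0.1344  0.0673 -0.2525] w 92.0 q [ 0.2484  0.507  -0.6757  1.8463  0.3929  0.921  -1.9232]
1 0.046 [0.5626 0.0761 0.1072] [[70.7573 29.1205]] x4 [[283.0291 116.4818]] scene [[289.4524  42.2249]]
1 0.064 [0.5672 0.0586 0.1072] [[76.2675 25.4178]] x4 [[305.0698 101.6712]] scene [[310.1846  26.0322]]
-1 0.046 [0.5394 0.1651 0.1071] [[41.9165 48.5005]] x4 [[167.6659 194.0021]] scene [[176.3486 130.5631]]
-1 0.064 [0.5349 0.1825 0.1071] [[36.1374 52.3839]] x4 [[144.5496 209.5355]] scene [[152.7122 149.024 ]]
[[226.8306 187.7204]] [[236.078  141.3612]]
[0.491  0.1086 0.2334] [[0.5513 0.1229 0.    ]]
[[ 0.0973  4.4931]
 [-2.7746 -1.3212]
 [ 2.1723 -1.0421]
 [-0.1155  0.6347]]
```

```bash
python3 - <<'E'
from look import *; from geo import *
import cv2
s=state(bot);M=Rn.from_rotvec(s['tool_rot']).as_matrix()
P={c:snap(c,c+'3.png') for c in('wrist','scene','top')}
pickle.dump({c:{k:P[c][k] for k in('mtx','R','t')} for c in P},open('p3.pkl','wb'))
for c,(x,y) in {'scene':(230,170),'top':(220,160)}.items():
    a=cv2.resize(P[c]['image'][y:y+130,x:x+160,::-1],None,fx=5,fy=4.6,interpolation=2)
    for sg in(1,-1):
      for w in(.046,.064):
        for h in(-.01,.01):
          u=(proj(P[c],s['tool_pos']+M@[.022,sg*w,h])[0]-[x,y])*[5,4.6]; cv2.circle(a,(int(u[0]),int(u[1])),2,(0,0,255),-1)
    cv2.imwrite(f'pics/{c}3c.png',a)
i=cv2.resize(P['wrist']['image'][140:400,160:480,::-1],None,fx=2.5,fy=2.3,interpolation=2);
for sg in(1,-1):
      for w in(.046,):
        for h in(-.01,.01):
          u=(proj(P['wrist'],s['tool_pos']+M@[.022,sg*w,h],True)[0]-[160,140])*[2.5,2.3]; cv2.circle(i,(int(u[0]),int(u[1])),2,(0,0,255),-1)
cv2.imwrite('pics/w3c.png',i)
E
```

```text
t 4.65 tcp [0.551  0.1206 0.1291] yawY -75.4 down [ 0.0039  0.0002 -1.    ] F [ 0.1344  0.0673 -0.2525] w 92.0 q [ 0.2484  0.507  -0.6757  1.8463  0.3929  0.921  -1.9232]
```

View pics/w3c.png

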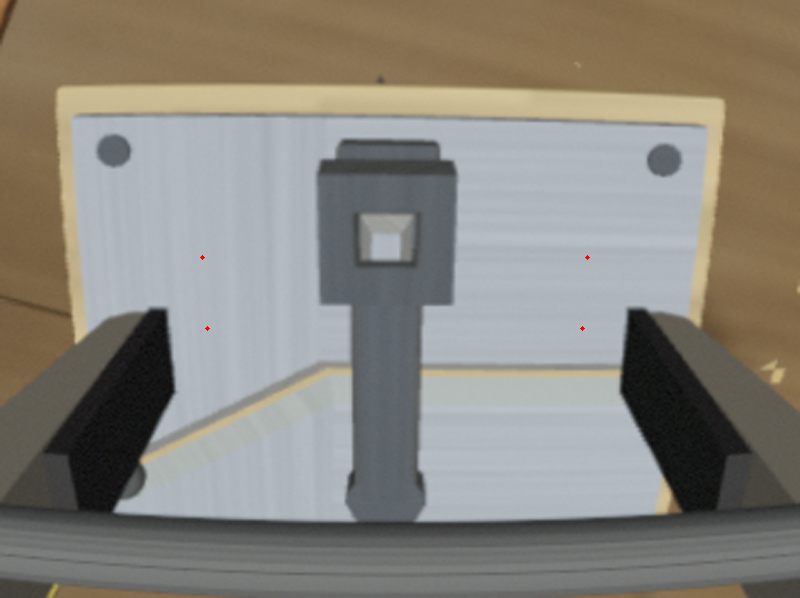

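View pics/scene3c.png

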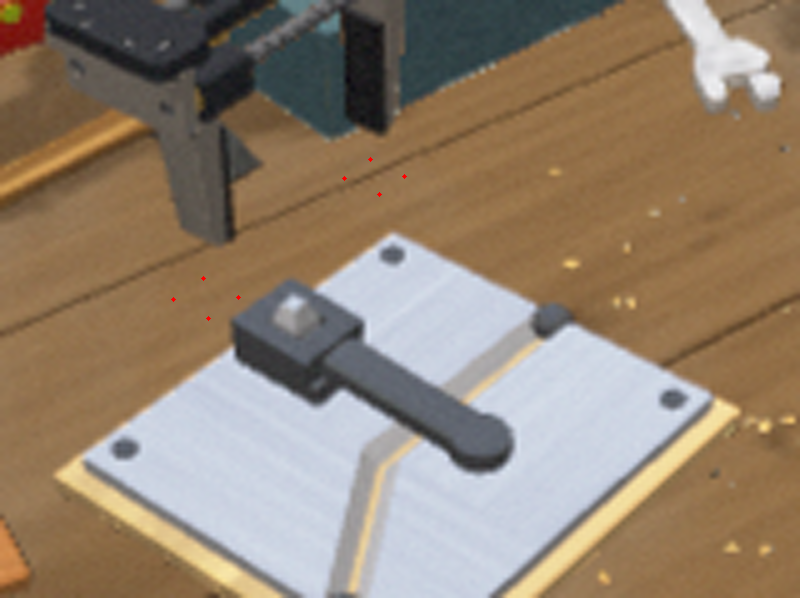

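View pics/top3c.png

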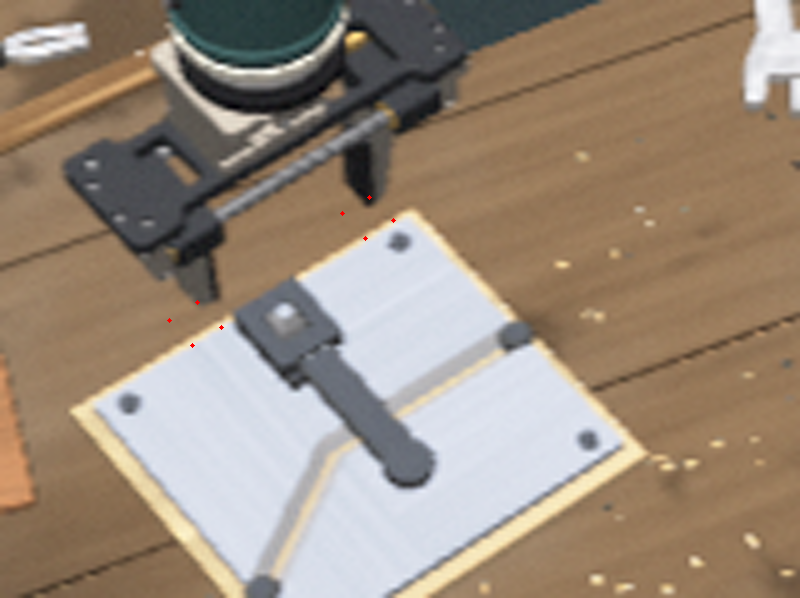

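```bash
python3 - <<'E'
from geo import *
P=pickle.load(open('p3.pkl','rb'));s,t,w=P['scene'],P['top'],P['wrist']
S=lambda u,v:np.array([u/5+230,v/4.6+170]);T=lambda u,v:np.array([u/5+220,v/4.6+160]);W=lambda u,v:np.array([u/2.5+160,v/2.3+140])
# lowest inner corner nearest camera: left finger (232,243) scene, (215,300) top ; right finger (385,134) scene, (370,206) top
for a,b in (((232,243),(215,300)),((385,134),(370,206)),((295,297),(285,310)),((712,400),(590,440))):
    X=tri([(s,S(*a)),(t,T(*b))]); print(X,proj(s,X)-S(*a),proj(t,X)-T(*b))
X=np.array([.5512,.1228,.068]);
L=np.array([[62,0,68],[105,115,14],[105,-115,14],[-5,20,14]])/1e3
U=[(386,240),(57,87),(724,98),(322,372)]
obs=[(w,True,W(*u),l) for u,l in zip(U,L)]
x,r=fit(obs,[.487,.108,.24]); print(x,place(x,[.062,0,0]));print(r)
R=np.array(w['R']);print('wristcam pos',-R.T@w['t'])
for u in [(168,310),(627,310)]: print(onz(w,W(*u),.107,True),onz(w,W(*u),.13,True))
E
```

```text
[0.5279 0.1638 0.1421] [[0.0179 0.0052]] [[-0.014  -0.0064]]
[0.5494 0.0717 0.1456] [[0.0712 0.0235]] [[-0.0568 -0.0298]]
[0.5457 0.1241 0.0735] [[0.3858 0.1201]] [[-0.3051 -0.1526]]
[0.4146 0.0017 0.0399] [[-2.6646 -1.3398]] [[1.9294 1.5803]]
[0.4913 0.1094 0.2332] [[0.5516 0.1238 0.    ]]
[[-0.7219  2.6858]
 [-2.4134 -0.5618]
 [ 1.1793 -0.0176]
 [ 1.934  -0.7656]]
wristcam pos [0.6243 0.1394 0.3158]
[0.5324 0.1732 0.107 ] [0.5425 0.1695 0.13  ]
[0.5607 0.0641 0.107 ] [0.5677 0.0724 0.13  ]
```

```bash
python3 - <<'E'
from geo import *
P=pickle.load(open('p3.pkl','rb'));s,t,w=P['scene'],P['top'],P['wrist']
S=lambda u,v:np.array([u/5+230,v/4.6+170]);T=lambda u,v:np.array([u/5+220,v/4.6+160])
for n,a,b in (('plate near-left corner',(155,75),(140,246)),('gold left',(208,100),(172,250)),('plate left corner',(50,20),(70,165))):
    X=tri([(s,S(*a)),(t,T(*b))]); print(n,X,proj(s,X)-S(*a),proj(t,X)-T(*b))
E
```

```text
plate near-left corner [0.502  0.2011 0.2657] [[0.8079 0.2073]] [[-0.6153 -0.2418]]
gold left [0.5027 0.1841 0.2465] [[-1.0176 -0.2914]] [[0.7775 0.3393]]
plate left corner [0.5574 0.213  0.2654] [[0.3515 0.0816]] [[-0.2742 -0.0949]]
```

apply_moves(
  moves="0 0 0 0; 0 0 0 0; 0 0 0 0",
  claw=0,
)

```text
time: 5.1
tool_pos: [0.5495, 0.1207, 0.1269]
tool_rot: [2.085, 0.268, -2.085]
wrist_force: [0.0, -0.0, 0.1]
grip_width: 0.766
```

```bash
cat > shot.py <<'E'
import sys
from look import *; from geo import *
import cv2
# usage: shot.py tag [x y] world centre to crop
tag=sys.argv[1]; s=state(bot);M=Rn.from_rotvec(s['tool_rot']).as_matrix()
cams=sys.argv[2].split(',') if len(sys.argv)>2 else ['wrist','scene','top']
P={c:snap(c,f'{c}{tag}.png') for c in cams}
pickle.dump({c:{k:P[c][k] for k in('mtx','R','t')} for c in P},open(f'p{tag}.pkl','wb'))
for c in cams:
    if c=='wrist':
        cv2.imwrite(f'pics/w{tag}c.png',cv2.resize(P[c]['image'][140:400,160:480,::-1],None,fx=2.5,fy=2.3,interpolation=2))
    else:
        u=proj(P[c],s['tool_pos']-[0,0,.03])[0]; x=int(np.clip(u[0]-80,0,480));y=int(np.clip(u[1]-60,0,350))
        print(c,'crop',x,y)
        cv2.imwrite(f'pics/{c}{tag}c.png',cv2.resize(P[c]['image'][y:y+130,x:x+160,::-1],None,fx=5,fy=4.6,interpolation=2))
E
python3 shot.py 4
```

```text
t 5.1 tcp [0.5495 0.1207 0.1269] yawY -75.35 down [ 0.0001 -0.     -1.    ] F [ 0.0241 -0.0412  0.1071] w 70.5 q [ 0.2471  0.5101 -0.6748  1.848   0.3934  0.9203 -1.9236]
scene crop 209 165
top crop 196 161
```

View pics/scene4c.png

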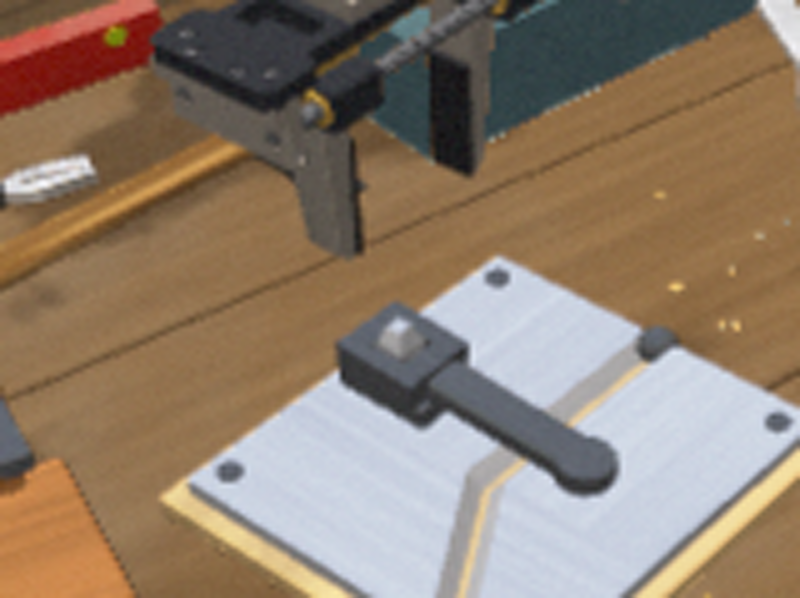

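View pics/w4c.png

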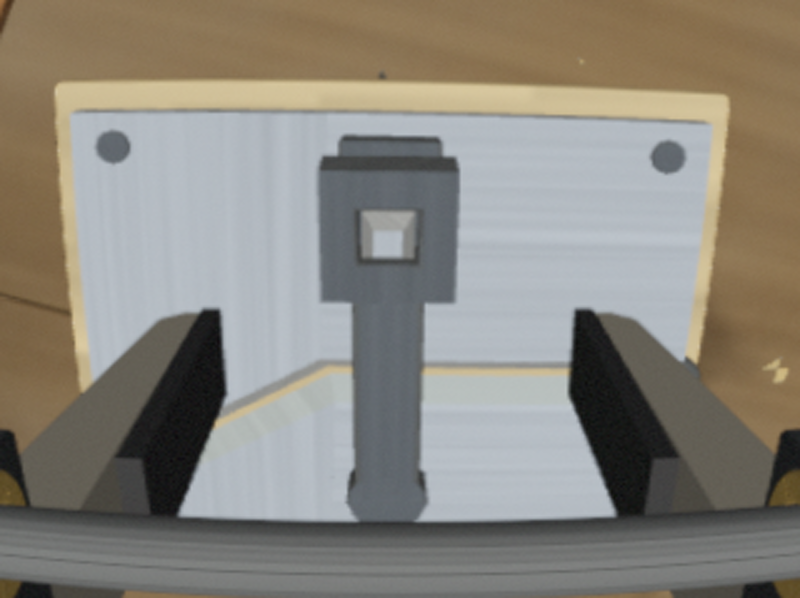

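View pics/top4c.png

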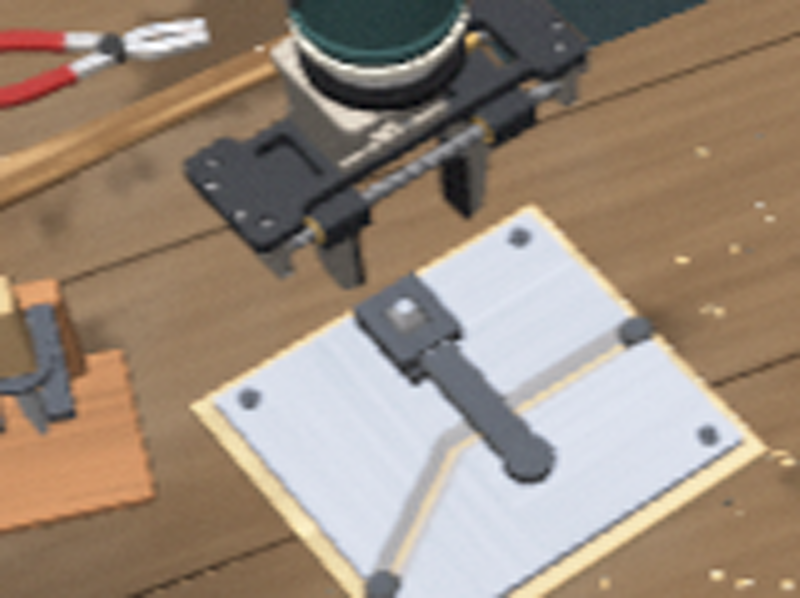

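```bash
python3 - <<'E'
from geo import *
P=pickle.load(open('p4.pkl','rb'));s,t,w=P['scene'],P['top'],P['wrist']
S=lambda u,v:np.array([u/5+209,v/4.6+165]);T=lambda u,v:np.array([u/5+196,v/4.6+161]);W=lambda u,v:np.array([u/2.5+160,v/2.3+140])
for n,a,b in (('Ltip near inner',(357,257),(360,283)),('Rtip near inner',(468,175),(470,215)),('spindle',(402,333),(404,309))):
    X=tri([(s,S(*a)),(t,T(*b))]); print(n,X,proj(s,X)-S(*a),proj(t,X)-T(*b))
for u in [(222,310),(572,310)]: print(onz(w,W(*u),.107,True),onz(w,W(*u),.13,True),onz(w,W(*u),.141,True))
L=np.array([[62,0,68],[105,115,14],[105,-115,14],[-5,20,14]])/1e3
U=[(388,239),(55,82),(729,95),(322,370)]
x,r=fit([(w,True,W(*u),l) for u,l in zip(U,L)],[.487,.108,.24]); print(x,place(x,[.062,0,0]));print(r)
print(onz(w,W(388,239),.068,True))
E
```

```text
Ltip near inner [0.535  0.1491 0.1343] [[0.4052 0.1186]] [[-0.3179 -0.1482]]
Rtip near inner [0.5485 0.0836 0.1411] [[0.2679 0.0865]] [[-0.2133 -0.1098]]
spindle [0.5487 0.123  0.0626] [[-0.1054 -0.0336]] [[0.0834 0.0425]]
[0.5355 0.1599 0.107 ] [0.5453 0.1577 0.13  ] [0.55   0.1566 0.141 ]
[0.5567 0.0784 0.107 ] [0.5642 0.0852 0.13  ] [0.5677 0.0885 0.141 ]
[0.4913 0.1095 0.2312] [[0.5517 0.1237 0.    ]]
[[-0.7454  1.9147]
 [-1.914  -0.5267]
 [ 1.042   0.0202]
 [ 2.201  -0.7846]]
[0.5531 0.1235 0.068 ]
```

apply_moves(
  moves="0.001 0.003 -0.02 -0.14; 0 0 -0.02 0; 0 0 -0.02 0; 0 0 -0.012 0; 0 0 0 0",
  claw=0.4,
)

```text
time: 5.75
tool_pos: [0.5493, 0.1234, 0.0532]
tool_rot: [2.093, 0.249, -2.099]
wrist_force: [-0.1, 0.7, 0.1]
grip_width: 0.703
```

```bash
python3 shot.py 5
```

```text
t 5.75 tcp [0.5493 0.1234 0.0532] yawY -76.46 down [-0.0032 -0.0005 -1.    ] F [-0.0864  0.6882  0.0986] w 64.7 q [ 0.1865  0.6098 -0.6072  1.8886  0.4751  0.7941 -2.0128]
scene crop 209 189
top crop 197 175
```

View pics/scene5c.png

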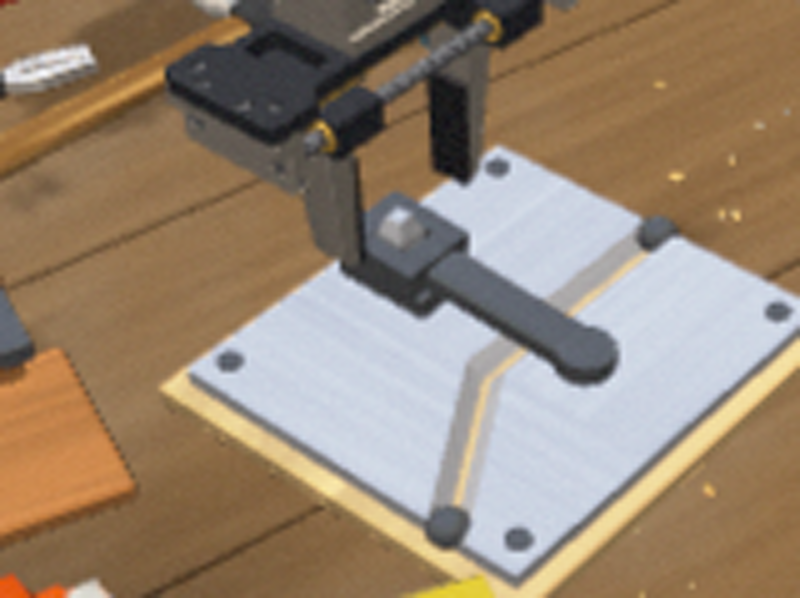

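View pics/w5c.png

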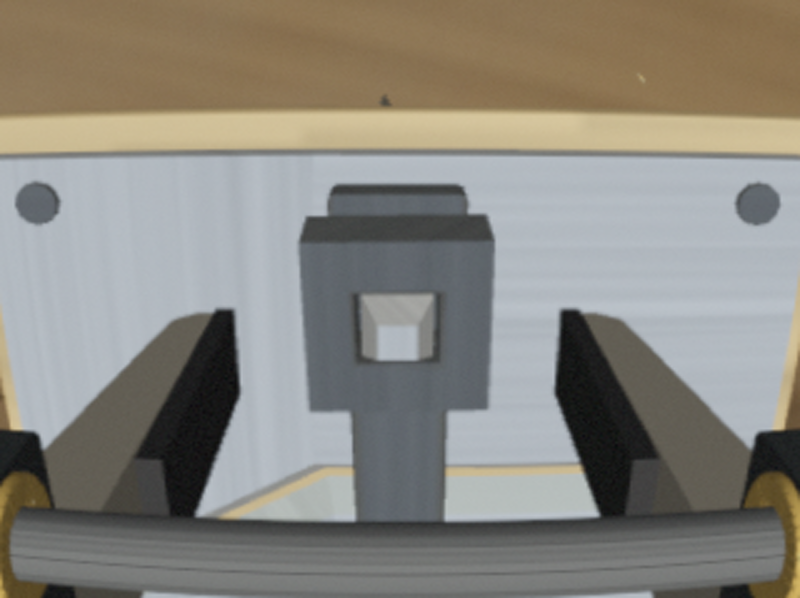

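apply_moves(
  moves="0.001 0 -0.01 0; 0 0 -0.008 0; 0 0 0 0",
)

```text
time: 6.2
tool_pos: [0.5507, 0.1232, 0.0356]
tool_rot: [2.094, 0.248, -2.098]
wrist_force: [-0.0, -0.2, -0.4]
grip_width: 0.697
```

```bash
python3 shot.py 6
```

```text
t 6.2 tcp [0.5507 0.1232 0.0356] yawY -76.47 down [-0.002  -0.0006 -1.    ] F [-0.0433 -0.1947 -0.4324] w 64.1 q [ 0.1725  0.6356 -0.5889  1.8938  0.4969  0.7638 -2.0295]
scene crop 209 194
top crop 197 177
```

View pics/scene6c.png

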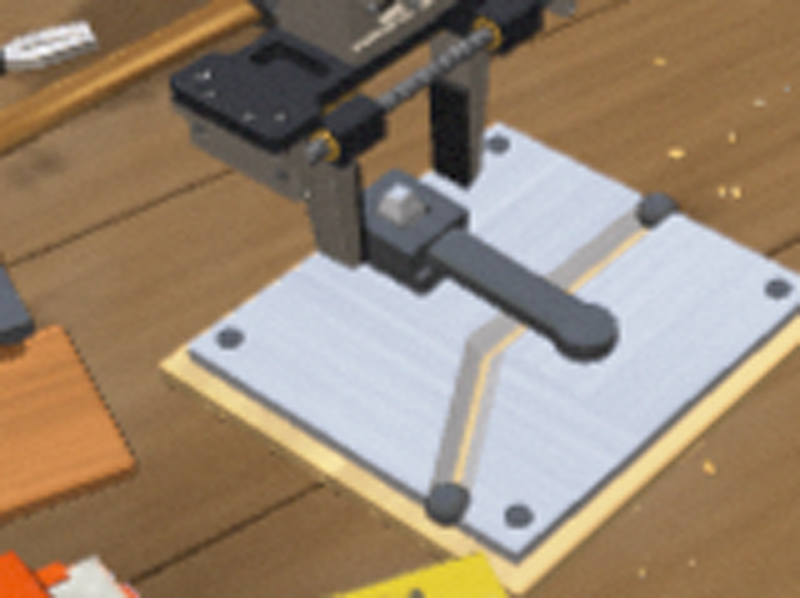

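View pics/w6c.png

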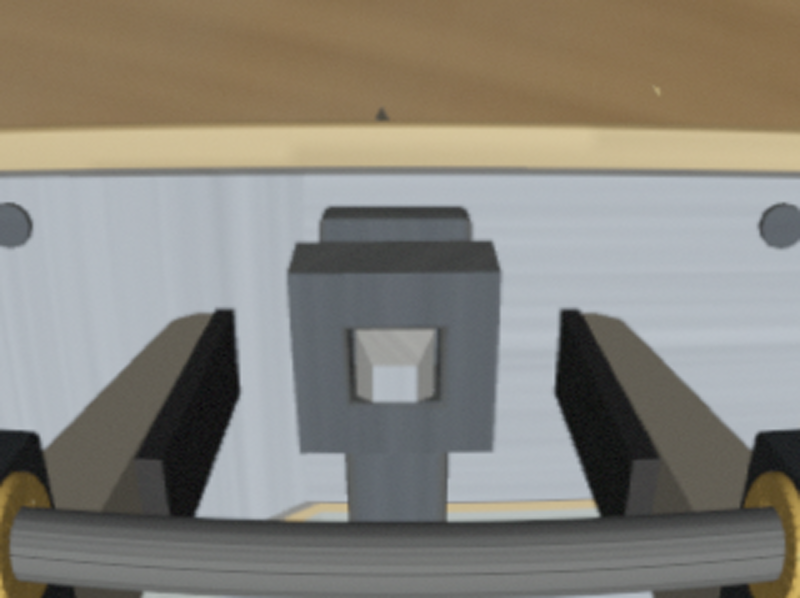

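apply_moves(
  moves="0 0 -0.008 0; 0 0 -0.005 0; 0 0 0 0",
)

```text
time: 6.65
tool_pos: [0.5508, 0.1234, 0.0228]
tool_rot: [2.094, 0.248, -2.098]
wrist_force: [-0.4, 0.5, 0.5]
grip_width: 0.701
```

```bash
python3 shot.py 7
```

```text
t 6.65 tcp [0.5508 0.1234 0.0228] yawY -76.47 down [-0.0017 -0.0004 -1.    ] F [-0.4316  0.5042  0.4865] w 64.5 q [ 0.1621  0.6541 -0.5757  1.8981  0.5124  0.7416 -2.0419]
scene crop 210 198
top crop 197 179
```

View pics/scene7c.png

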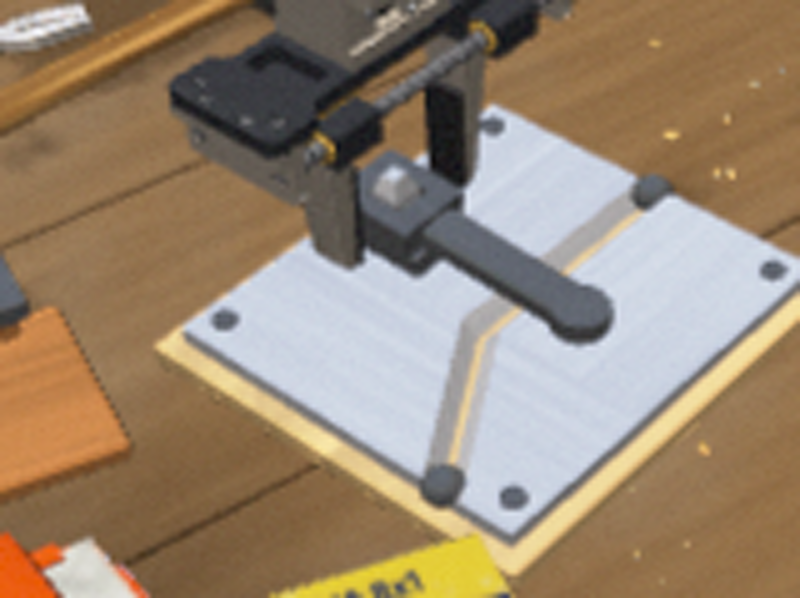

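View pics/w7c.png

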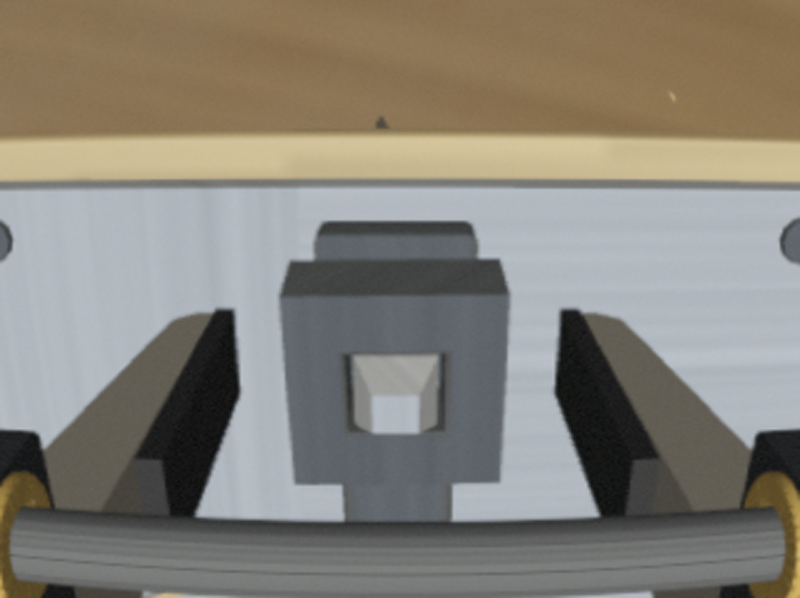

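apply_moves(
  moves="0 0 0 0; 0 0 0 0; 0 0 0 0; 0 0 0 0; 0 0 0 0",
  claw=-1,
  grip_force=60,
)

```text
time: 7.3
tool_pos: [0.5516, 0.1236, 0.0239]
tool_rot: [2.096, 0.248, -2.096]
wrist_force: [-0.4, -0.1, 0.5]
grip_width: 0.433
```

apply_moves(
  moves="0 0 0.01 0; 0 0 0.015 0; 0 0 0.02 0; 0 0 0.01 0; 0 0 0 0",
)

```text
time: 7.8
tool_pos: [0.5527, 0.124, 0.0809]
tool_rot: [2.1, 0.248, -2.093]
wrist_force: [0.5, -0.3, -2.2]
grip_width: 0.432
```

```bash
python3 shot.py 8
```

```text
t 7.8 tcp [0.5527 0.124  0.0809] yawY -76.48 down [ 0.0034  0.0004 -1.    ] F [ 0.5229 -0.2874 -2.1597] w 39.7 q [ 0.2061  0.573  -0.6322  1.872   0.4469  0.8377 -1.9895]
scene crop 208 180
top crop 196 169
```

View pics/scene8c.png

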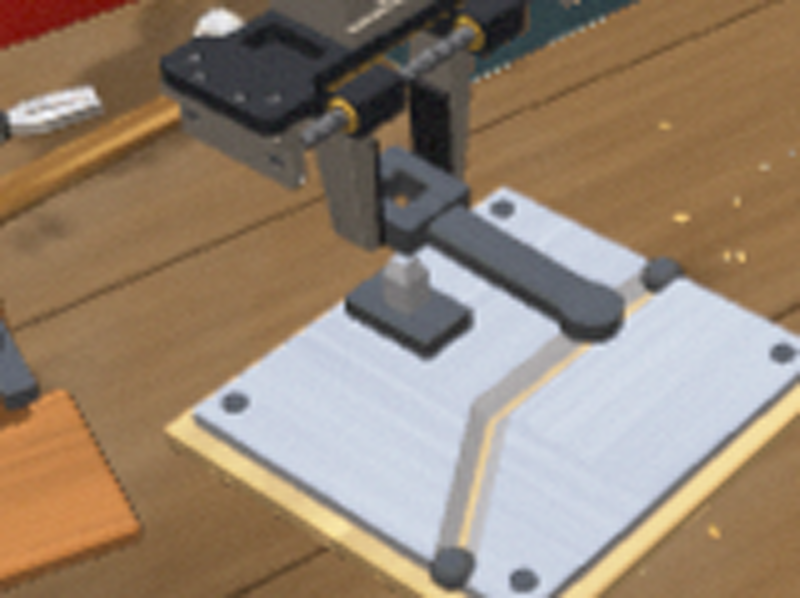

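View pics/w8c.png

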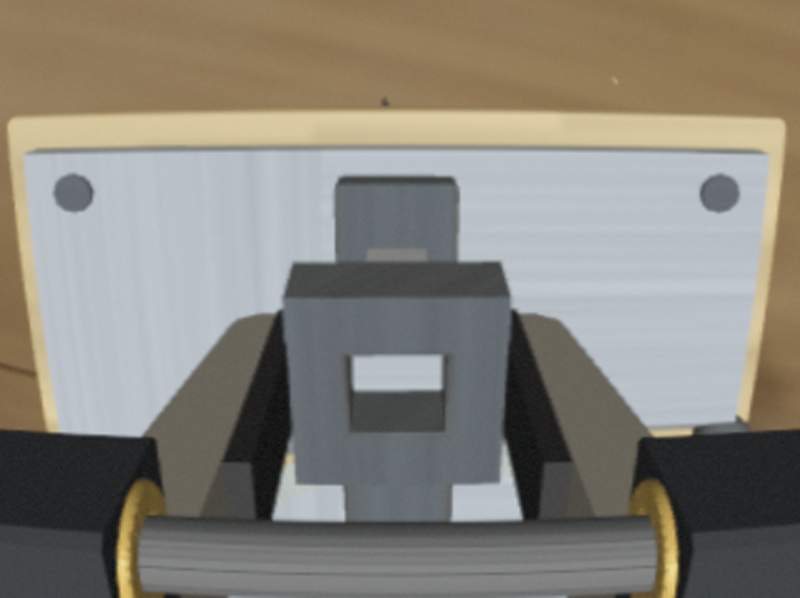

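apply_moves(
  moves="0 0 0 0.5; 0 0 0 1; 0 0 0 1; 0 0 0 1; 0 0 0 1",
)

```text
time: 8.45
tool_pos: [0.5508, 0.1235, 0.0778]
tool_rot: [1.702, 0.793, -1.706]
wrist_force: [-0.3, -0.3, -3.1]
grip_width: 0.429
```

apply_moves(
  moves="0 0 0 1; 0 0 0 1; 0 0 0 1; 0 0 0 1; 0 0 0 1",
)

```text
time: 8.95
tool_pos: [0.5508, 0.1234, 0.0778]
tool_rot: [1.21, 1.209, -1.213]
wrist_force: [-0.5, 1.1, -2.3]
grip_width: 0.432
```

apply_moves(
  moves="0 0 0 1; 0 0 0 1; 0 0 0 1; 0 0 0 1; 0 0 0 1",
)

```text
time: 9.45
tool_pos: [0.5509, 0.1234, 0.0777]
tool_rot: [0.683, 1.462, -0.684]
wrist_force: [0.2, 0.1, -1.6]
grip_width: 0.427
```

apply_moves(
  moves="0 0 0 1; 0 0 0 1; 0 0 0 1; 0 0 0 1; 0 0 0 1",
)

```text
time: 9.95
tool_pos: [0.5509, 0.1233, 0.0777]
tool_rot: [0.139, 1.568, -0.139]
wrist_force: [-0.5, 0.3, -1.5]
grip_width: 0.43
```

apply_moves(
  moves="0 0 0 1; 0 0 0 1; 0 0 0 1; 0 0 0 0; 0 0 0 0",
)

```text
time: 10.45
tool_pos: [0.551, 0.1236, 0.078]
tool_rot: [-0.183, 1.565, 0.183]
wrist_force: [-0.6, 0.2, -2.2]
grip_width: 0.428
```

```bash
python3 shot.py 9
```

```text
t 10.45 tcp [0.551  0.1236 0.078 ] yawY 103.34 down [-0.0015  0.0002 -1.    ] F [-0.6491  0.2291 -2.1594] w 39.4 q [ 0.573   0.9361 -1.2668  1.8531  0.9902  1.1635  0.7478]
scene crop 208 181
top crop 196 170
```

View pics/scene9c.png

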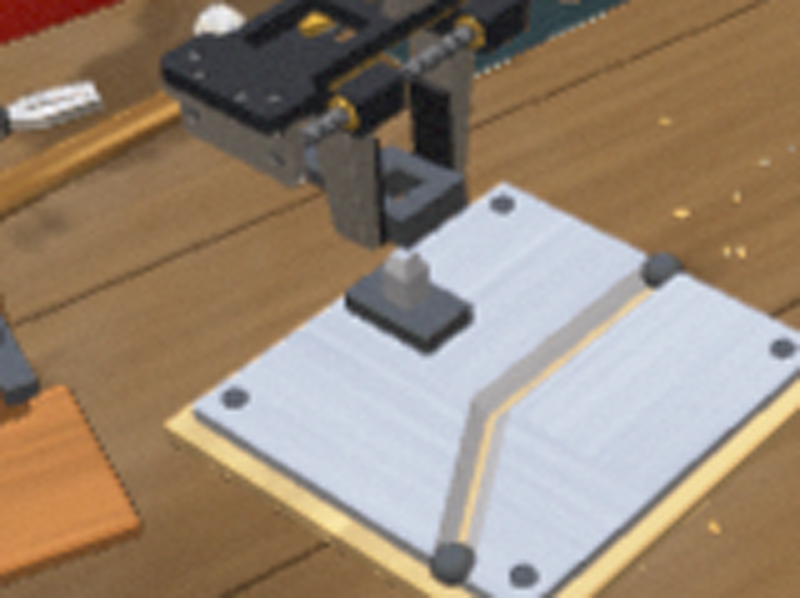

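View pics/w9c.png

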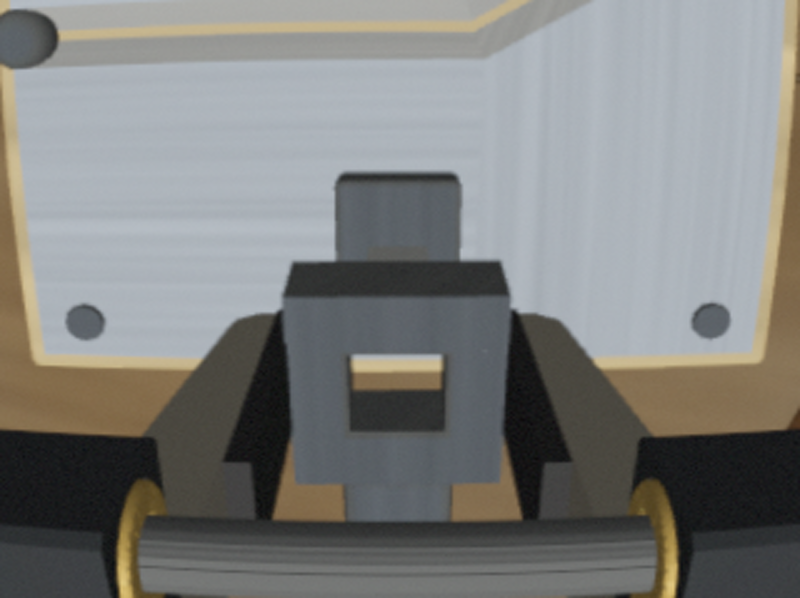

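View pics/top9c.png

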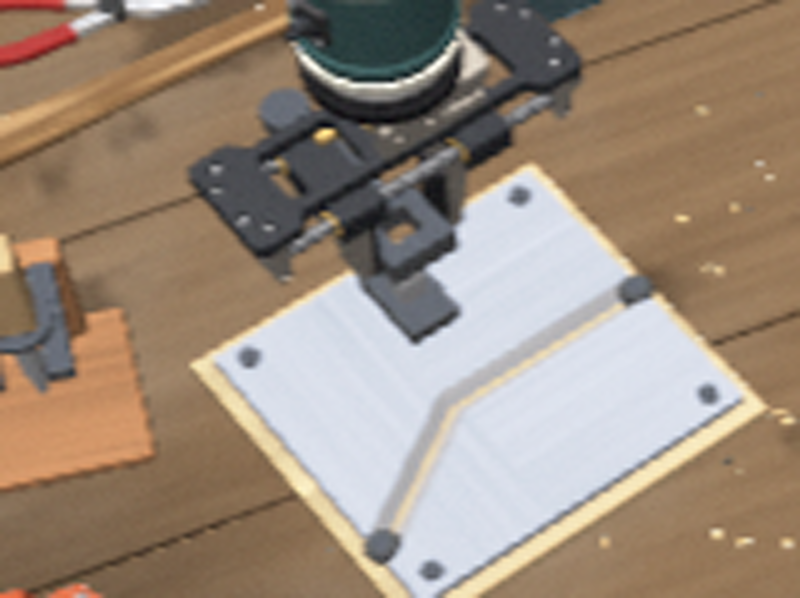

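```bash
python3 - <<'E'
import cv2,numpy as np
for c,(x,y) in {'scene':(265,205),'top':(255,205)}.items():
    o=[]
    for k in (7,8,9):
        i=cv2.imread(f'pics/{c}{k}.png')[y:y+50,x:x+45]; o.append(cv2.resize(i,None,fx=6,fy=6,interpolation=cv2.INTER_CUBIC))
    cv2.imwrite(f'pics/{c}cmp.png',np.hstack(o)[:,:800])
E
```

```text
(no output)
```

View pics/scenecmp.png

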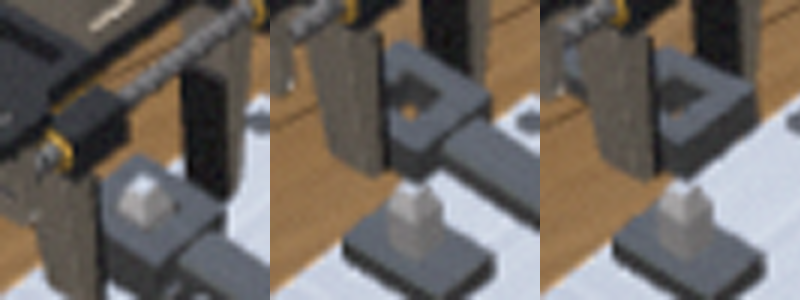

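View pics/topcmp.png

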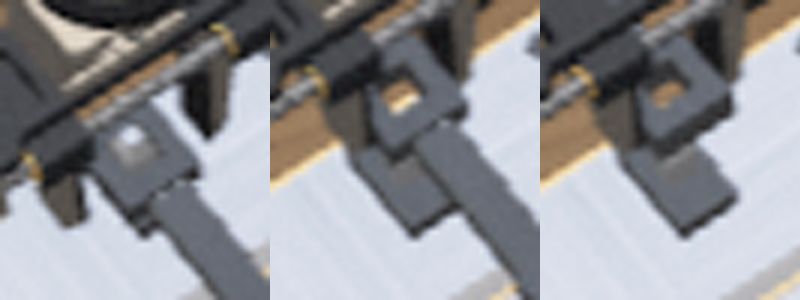

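apply_moves(
  moves="-0.002 -0.0005 -0.01 0; 0 0 -0.01 0; 0 0 0 0; 0 0 0 0",
)

```text
time: 11.0
tool_pos: [0.5492, 0.1232, 0.0583]
tool_rot: [-0.185, 1.564, 0.185]
wrist_force: [0.2, -0.4, -1.9]
grip_width: 0.425
```

```bash
python3 shot.py 10; python3 - <<'E'
import cv2,numpy as np
o=[]
for c,(x,y) in {'scene':(262,205),'top':(252,205)}.items():
    i=cv2.imread(f'pics/{c}10.png')[y:y+55,x:x+55]; o.append(cv2.resize(i,None,fx=7,fy=7,interpolation=cv2.INTER_CUBIC))
cv2.imwrite('pics/cmp10.png',np.hstack(o))
E
```

```text
t 11.0 tcp [0.5492 0.1232 0.0583] yawY 103.53 down [-0.0008 -0.0001 -1.    ] F [ 0.1588 -0.3979 -1.8613] w 39.1 q [ 0.5627  0.9551 -1.2418  1.8678  1.0188  1.1364  0.7323]
scene crop 209 188
top crop 197 174
```

View pics/cmp10.png

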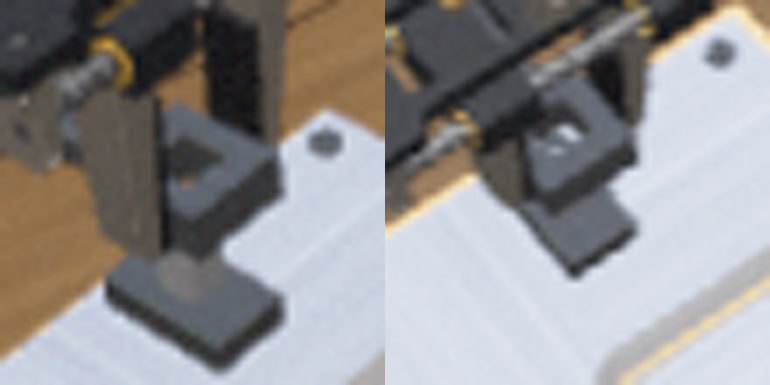

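View pics/w10c.png

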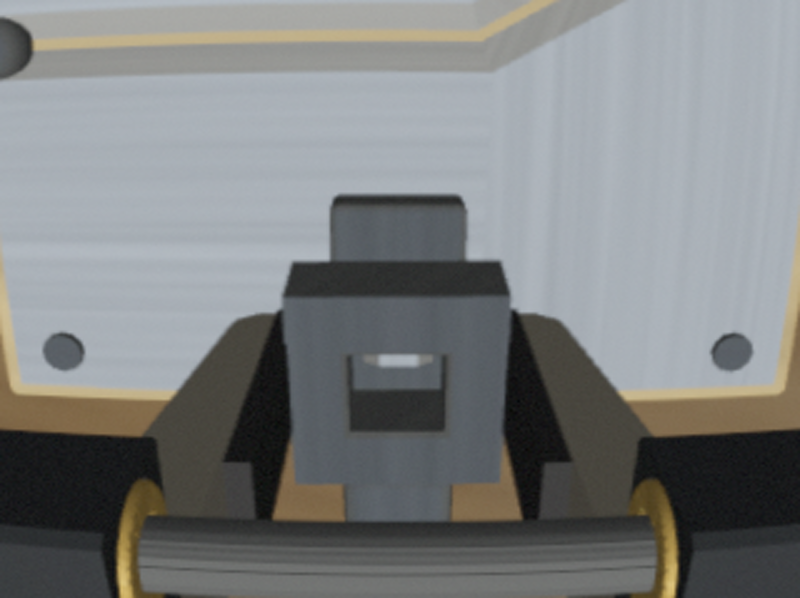

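apply_moves(
  moves="-0.0005 0 -0.008 0; 0 0 -0.008 0; 0 0 0 0",
)

```text
time: 11.45
tool_pos: [0.5493, 0.123, 0.0416]
tool_rot: [-0.185, 1.563, 0.186]
wrist_force: [1.4, -0.2, -3.1]
grip_width: 0.428
```

apply_moves(
  moves="0 0 -0.007 0; 0 0 -0.006 0; 0 0 -0.004 0; 0 0 0 0",
)

```text
time: 11.85
tool_pos: [0.5492, 0.1232, 0.0252]
tool_rot: [-0.185, 1.563, 0.186]
wrist_force: [2.2, 0.7, -3.7]
grip_width: 0.434
```

```bash
python3 shot.py 11
```

```text
t 11.85 tcp [0.5492 0.1232 0.0252] yawY 103.53 down [ 0.0001  0.0003 -1.    ] F [ 2.1727  0.6953 -3.7349] w 39.9 q [ 0.5411  0.9911 -1.1968  1.8812  1.0681  1.0943  0.704 ]
scene crop 210 198
top crop 198 179
```

View pics/w11c.png

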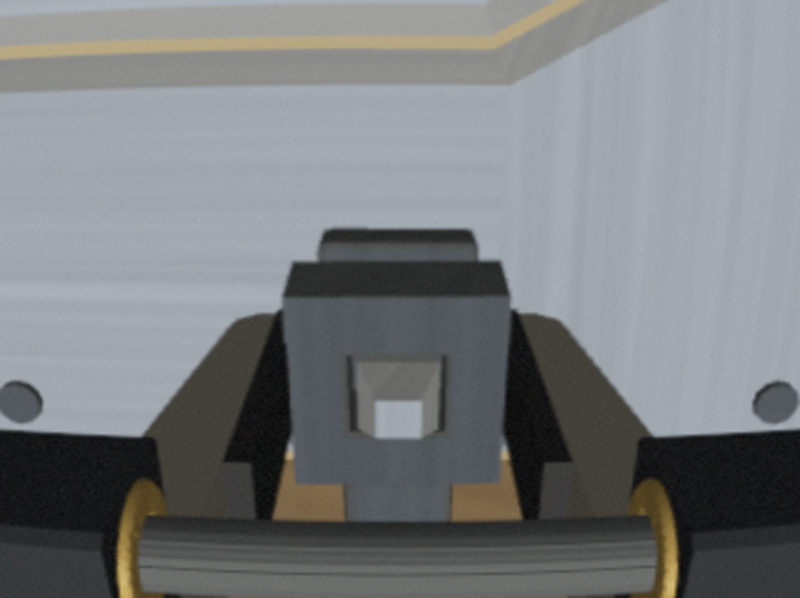

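View pics/scene11c.png

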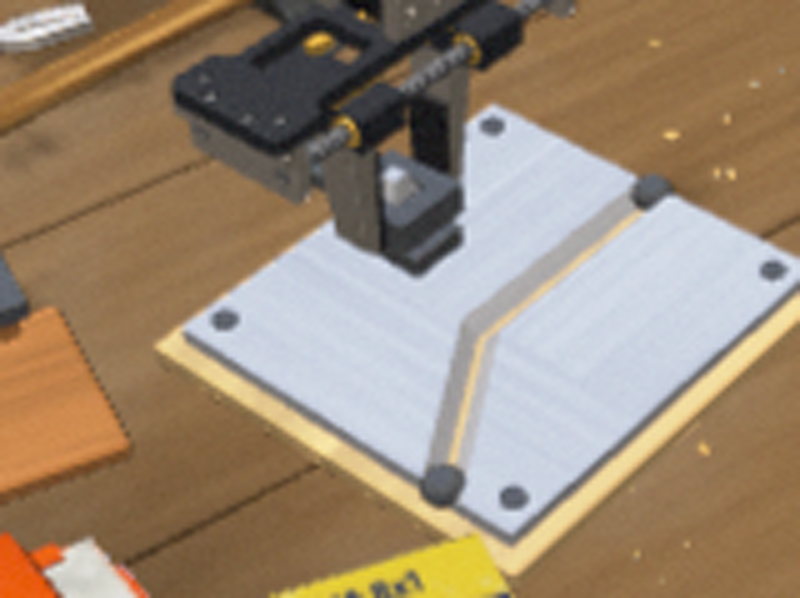

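apply_moves(
  moves="0.0005 0 -0.002 0; 0 0 -0.002 0; 0 0 0 0",
)

```text
time: 12.3
tool_pos: [0.5493, 0.1232, 0.0237]
tool_rot: [-0.187, 1.563, 0.184]
wrist_force: [-3.6, -3.5, 13.3]
grip_width: 0.429
```

apply_moves(
  moves="0 0 0 0; 0 0 0 0; 0 0 0 0",
  claw=0.2,
)

```text
time: 12.6
tool_pos: [0.5492, 0.1231, 0.0216]
tool_rot: [-0.186, 1.563, 0.185]
wrist_force: [0.7, -0.4, -0.5]
grip_width: 0.601
```

```bash
python3 shot.py 12
```

```text
t 12.6 tcp [0.5492 0.1231 0.0216] yawY 103.53 down [-0.0005 -0.0002 -1.    ] F [ 0.671  -0.417  -0.4573] w 55.3 q [ 0.5384  0.9954 -1.1917  1.8818  1.073   1.0908  0.7015]
scene crop 210 199
top crop 198 180
```

View pics/w12c.png

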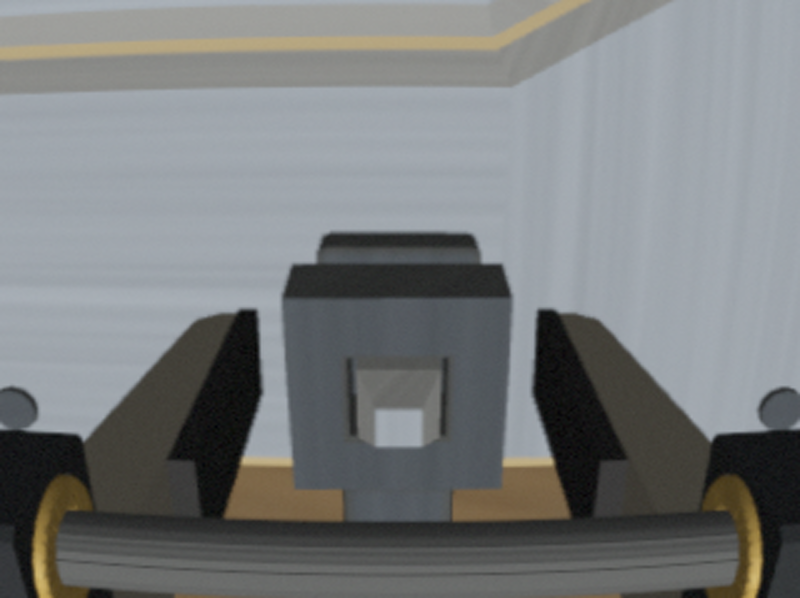

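View pics/scene12c.png

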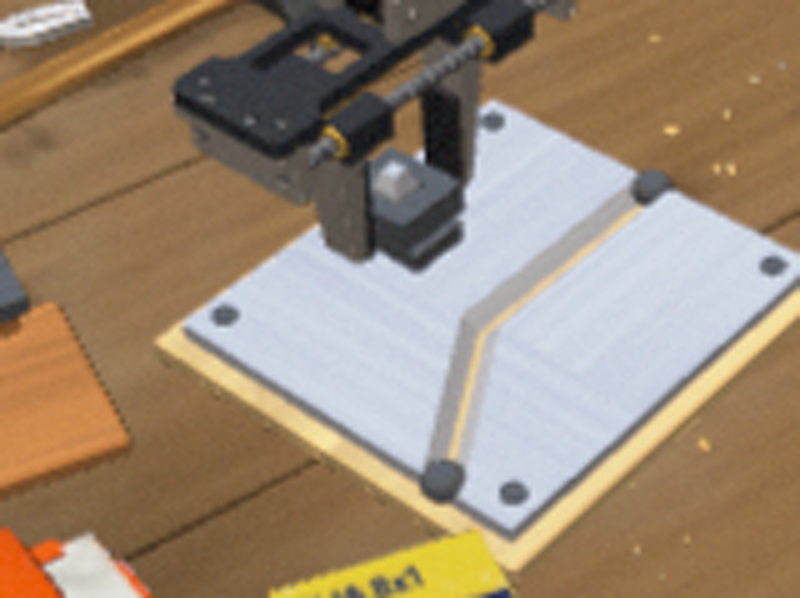

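apply_moves(
  moves="0 0 0.02 0; 0 0 0.04 0; 0 0 0.04 0; -0.01 0.02 0.04 -0.5; -0.01 0.04 0.04 -1",
  claw=1,
)

```text
time: 13.25
tool_pos: [0.5311, 0.1771, 0.1993]
tool_rot: [-0.014, 1.57, 0.015]
wrist_force: [1.9, -0.0, -0.7]
grip_width: 0.994
```

apply_moves(
  moves="0 0.04 0.02 -1; 0 0.04 0 -0.1; 0 0 0 0; 0 0 0 0",
)

```text
time: 13.65
tool_pos: [0.53, 0.2592, 0.2177]
tool_rot: [0.097, 1.568, -0.097]
wrist_force: [-0.5, 0.1, 0.3]
grip_width: 1.001
```

```bash
python3 shot.py 13
```

```text
t 13.65 tcp [0.53   0.2592 0.2177] yawY 82.93 down [ 0.0009 -0.     -1.    ] F [-0.5018  0.1076  0.269 ] w 92.1 q [ 0.3465  0.7487 -1.3107  1.6827  0.7491  1.3118  0.3381]
scene crop 151 164
top crop 143 169
```

View pics/wrist13.png

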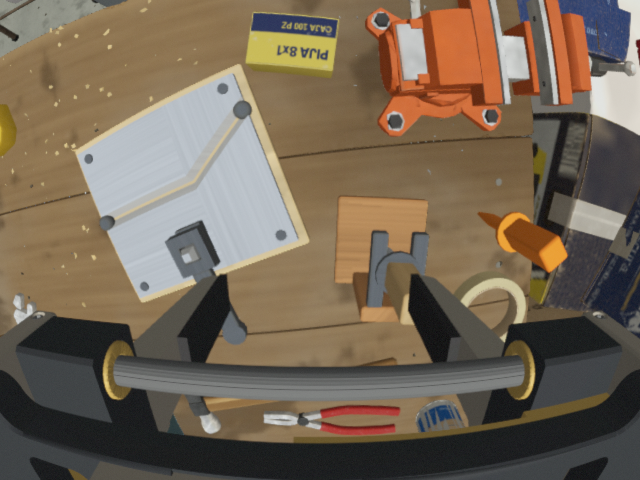

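View pics/scene13c.png

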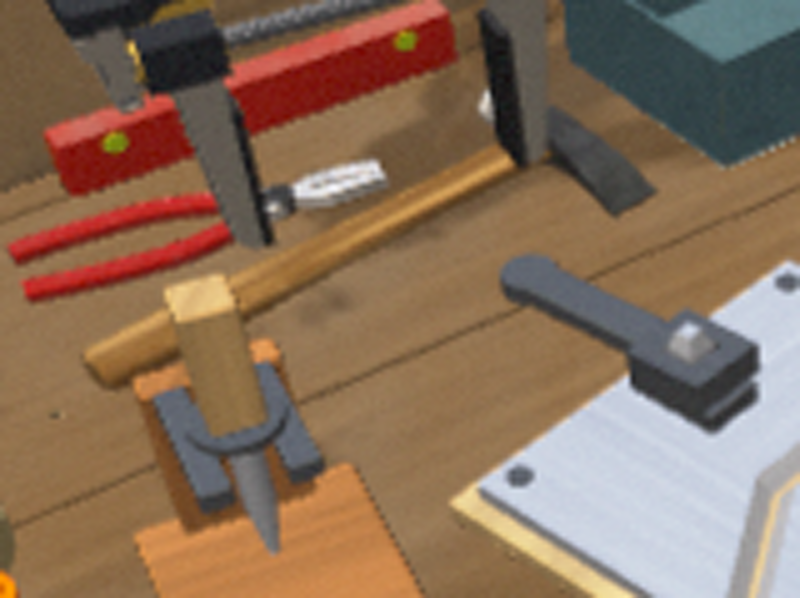

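View pics/top13c.png

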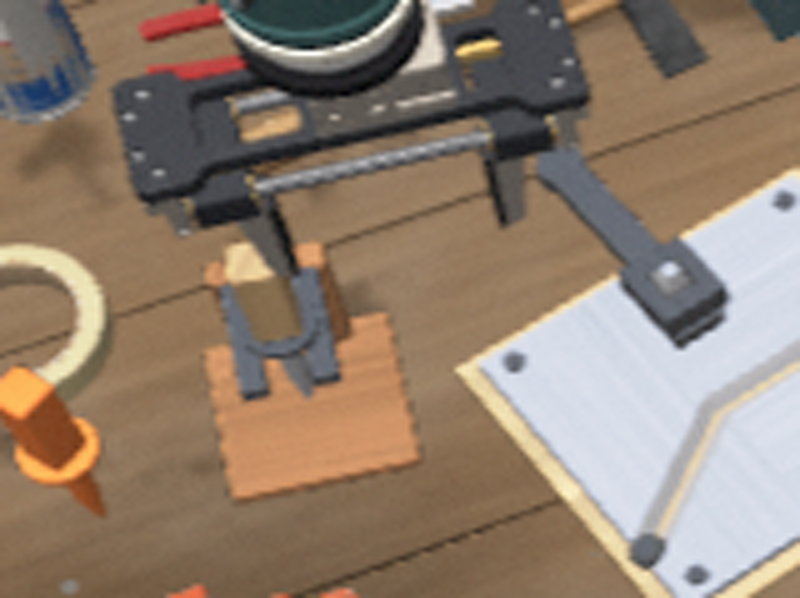

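apply_moves(
  moves="0.02 0.03 0 0; 0.02 0.03 0 0; 0.01 0 0 0; 0 0 0 0",
)

```text
time: 14.2
tool_pos: [0.582, 0.3166, 0.2158]
tool_rot: [0.101, 1.57, -0.102]
wrist_force: [-0.4, -0.1, 0.1]
grip_width: 0.999
```

```bash
python3 shot.py 14
```

```text
t 14.2 tcp [0.582  0.3166 0.2158] yawY 82.6 down [-0.0012 -0.0003 -1.    ] F [-0.375  -0.0514  0.0554] w 91.9 q [ 0.1762  0.8292 -1.2312  1.4991  0.7873  1.3737  0.3338]
scene crop 110 162
top crop 113 160
```

View pics/w14c.png

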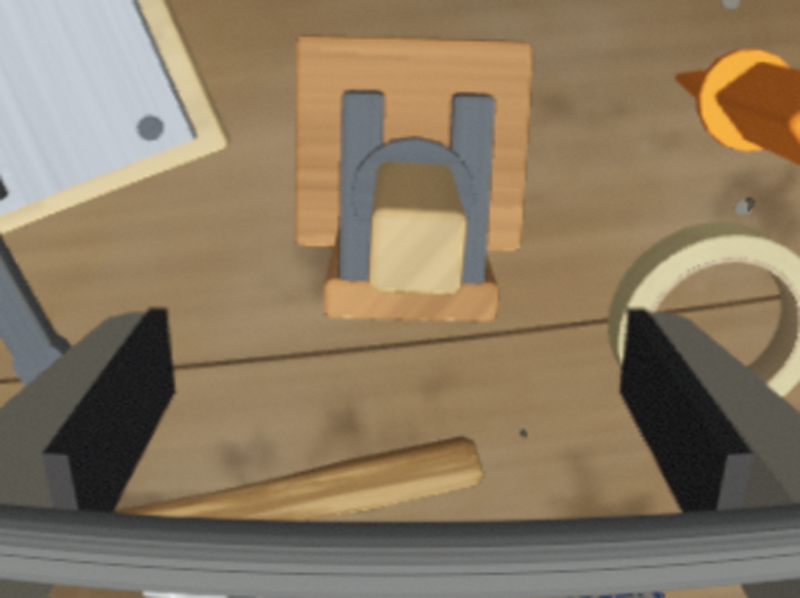

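View pics/scene14c.png

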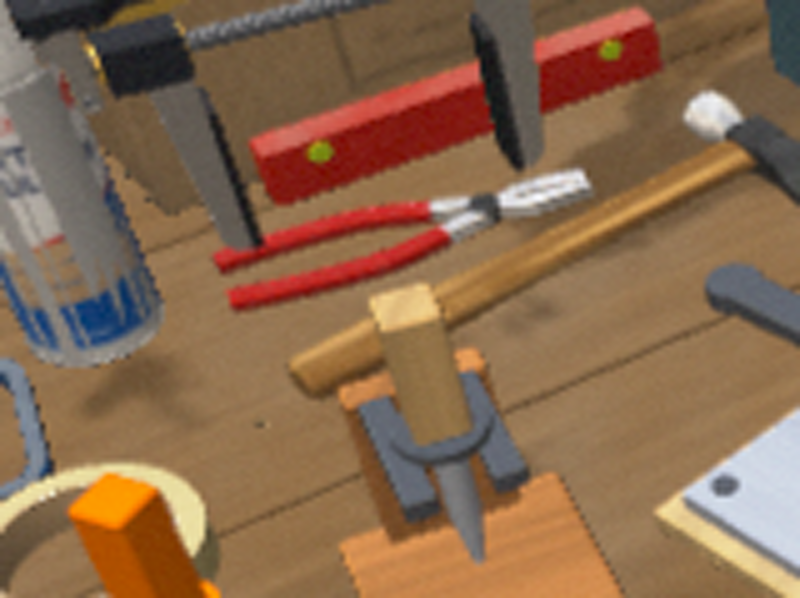

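View pics/top14c.png

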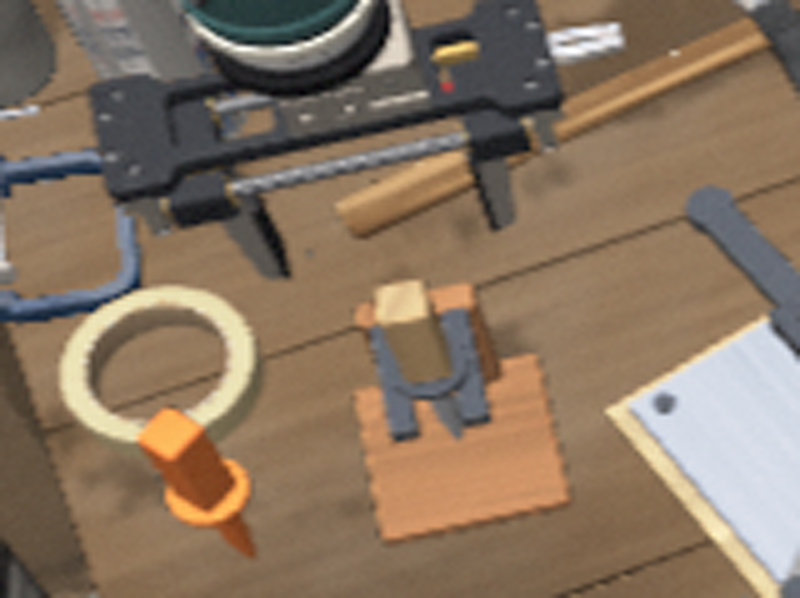

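```bash
python3 - <<'E'
from geo import *
P=pickle.load(open('p14.pkl','rb'));s,t,w=P['scene'],P['top'],P['wrist']
W=lambda u,v:np.array([u/2.5+160,v/2.3+140]);S=lambda u,v:np.array([u/5+110,v/4.6+162]);T=lambda u,v:np.array([u/5+113,v/4.6+160])
L=np.array([[-50,-50,12],[-50,50,12],[50,50,12],[50,-50,12],[-35,-11,105],[-35,11,105]])/1e3
U=[(297,38),(531,42),(521,249),(297,244),(383,93),(453,96)]
x,r=fit([(w,True,W(*u),l) for u,l in zip(U,L)],[.58,.32,-.13]);print('stand wrist',x,'slot',place(x,[-.005,0,.105]));print(r)
H=np.array([[-12,-12,161],[-12,12,161],[12,12,161],[12,-12,161]])/1e3;H[:,2]+=.02
U=[(373,237),(467,236),(463,295),(369,290)]
x,r=fit([(w,True,W(*u),l) for u,l in zip(U,H)],[.58,.32,-.13]);print('handle wrist',x);print(r)
obs=[(s,False,S(*u),l) for u,l in zip([(387,333),(369,297),(425,283),(441,312)],H[[0,1,2,3]])]+[(t,False,T(*u),l) for u,l in zip([(382,325),(375,287)],H[[1,2]])]
X=tri([(s,S(405,307)),(t,T(402,303))]);print('handle fixed',X)
L=np.array([[-50,50,12],[-50,-50,12],[-35,-11,105],[-35,11,105]])/1e3
obs=[(t,False,T(*u),l) for u,l in zip([(384,541),(569,500),(467,424),(417,434)],L)]+[(s,False,S(*u),l) for u,l in zip([(497,490),(438,508)],L[2:])]
x,r=fit(obs,[.58,.32,-.13]);print('stand fixed',x);print(r)
E
```

```text
stand wrist [ 0.5773  0.3234 -0.1484] slot [[0.5724 0.3241 0.105 ]]
[[-0.9579 -0.5239]
 [ 0.7672 -0.2652]
 [ 0.4139  0.936 ]
 [-0.6038  1.5162]
 [ 0.3928  0.0726]
 [-0.2017 -0.6645]]
handle wrist [ 0.5822  0.3219 -0.1666]
[[-0.5231 -3.6991]
 [ 0.5996 -1.8908]
 [-0.045   8.5711]
 [-0.0019  9.5052]]
handle fixed [0.5729 0.3215 0.1791]
stand fixed [ 0.5705  0.3237 -0.1432]
[[-0.485   1.1854]
 [ 0.2844  0.6842]
 [-1.1924  0.179 ]
 [-0.0036  0.1513]
 [-0.1302 -1.6307]
 [ 0.6821 -1.5184]]
```

```bash
python3 - <<'E'
import cv2
i=cv2.imread('pics/wrist14.png')[195:275,295:365]
cv2.imwrite('pics/w14z.png',cv2.resize(i,None,fx=7,fy=7,interpolation=cv2.INTER_CUBIC))
E
```

```text
(no output)
```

View pics/w14z.png

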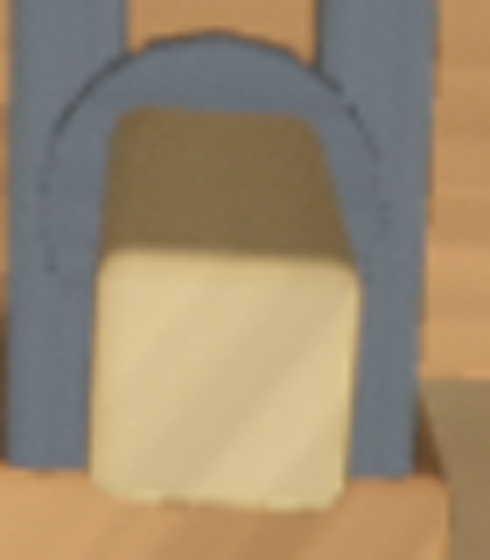

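```bash
python3 - <<'E'
from geo import *
P=pickle.load(open('p14.pkl','rb'));w=P['wrist']
Z=lambda u,v:np.array([u/7+295,v/7+195])
H=np.array([[-12,-12,161],[-12,12,161],[12,12,161],[12,-12,161]])/1e3;H[:,2]+=.02
x,r=fit([(w,True,Z(*u),l) for u,l in zip([(102,250),(360,258),(345,508),(90,497)],H)],[.58,.32,-.13]);print('handle wrist',x);print(r)
# collar circle z .111: left (40,190), right(383,190)
B=np.array([[-12,-12,111],[-12,12,111]])/1e3
x,r=fit([(w,True,Z(*u),l) for u,l in zip([(118,110),(318,116)],B)],[.58,.32,-.13]);print('handle base wrist',x);print(r)
E
```

```text
handle wrist [ 0.5763  0.3225 -0.1725]
[[-1.0852 -0.8401]
 [ 1.0339 -0.355 ]
 [ 0.7377  0.5989]
 [-0.6898  0.6875]]
handle base wrist [ 0.5779  0.3227 -0.1593]
[[-0.7243 -0.0149]
 [ 0.7282  0.0255]]
```

apply_moves(
  moves="-0.006 0.006 -0.03 -0.2; 0 0 -0.03 0; 0 0 -0.02 0; 0 0 0 0; 0 0 0 0",
  claw=0.5,
)

```text
time: 14.85
tool_pos: [0.5751, 0.3237, 0.1373]
tool_rot: [0.123, 1.567, -0.122]
wrist_force: [-0.4, 0.1, -0.0]
grip_width: 0.748
```

```bash
python3 shot.py 15 wrist,scene
```

```text
t 14.85 tcp [0.5751 0.3237 0.1373] yawY 81.09 down [ 0.0001  0.0005 -1.    ] F [-0.4446  0.0881 -0.0093] w 68.8 q [ 0.1463  0.892  -1.1674  1.578   0.8524  1.255   0.2469]
scene crop 117 195
```

View pics/w15c.png

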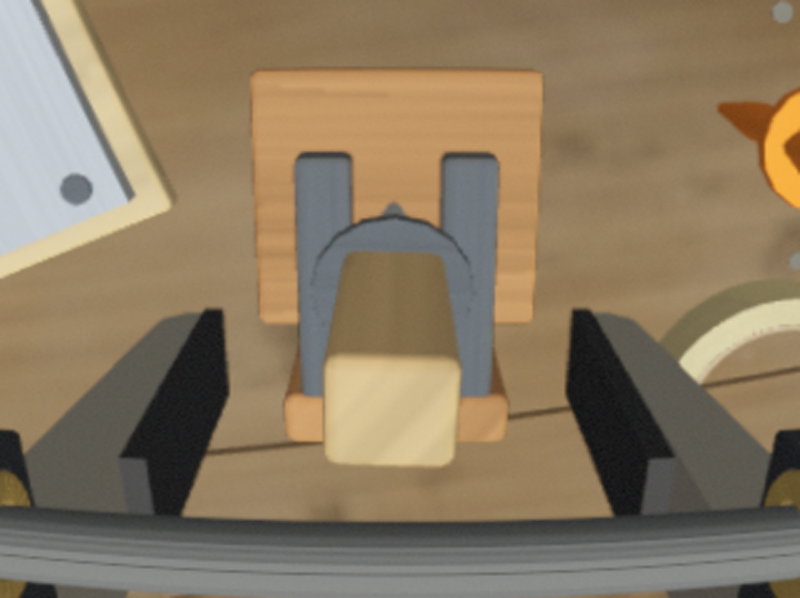

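View pics/scene15c.png

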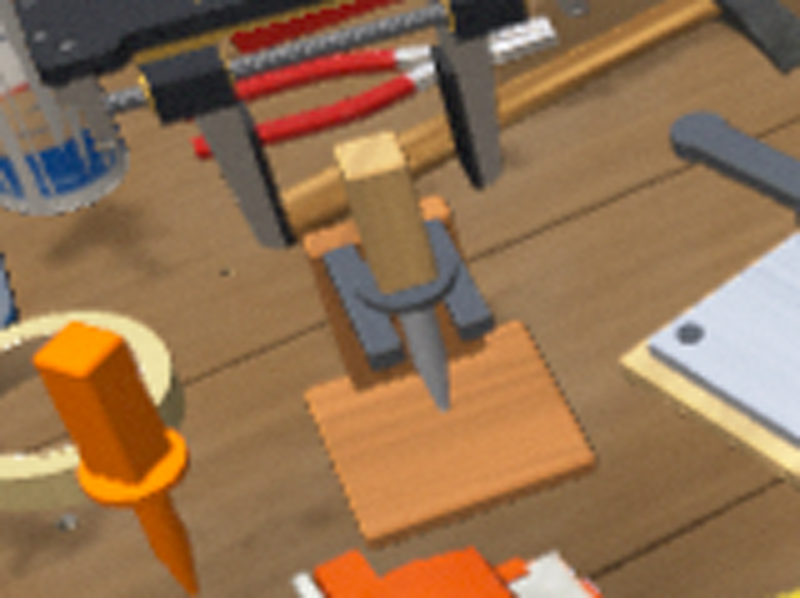

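apply_moves(
  moves="0.0005 -0.0007 -0.013 0; 0 0 -0.012 0; 0 0 0 0",
)

```text
time: 15.25
tool_pos: [0.5746, 0.3222, 0.1093]
tool_rot: [0.12, 1.57, -0.123]
wrist_force: [-0.2, -0.2, -0.3]
grip_width: 0.753
```

apply_moves(
  moves="0 0 0 0; 0 0 0 0; 0 0 0 0; 0 0 0 0; 0 0 0 0",
  claw=-1,
)

```text
time: 15.75
tool_pos: [0.5754, 0.3233, 0.1118]
tool_rot: [0.122, 1.567, -0.121]
wrist_force: [0.4, 0.4, -0.4]
grip_width: 0.338
```

```bash
python3 shot.py 16
```

```text
t 15.75 tcp [0.5754 0.3233 0.1118] yawY 81.13 down [ 0.0004  0.0001 -1.    ] F [ 0.4358  0.3903 -0.405 ] w 31.1 q [ 0.1381  0.9164 -1.1449  1.5954  0.8778  1.2207  0.2326]
scene crop 119 203
top crop 119 183
```

View pics/w16c.png

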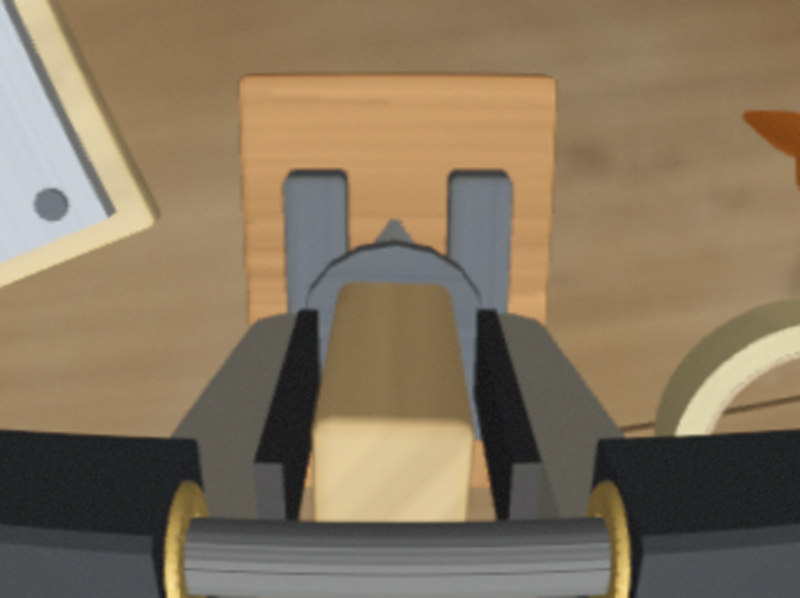

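View pics/scene16c.png

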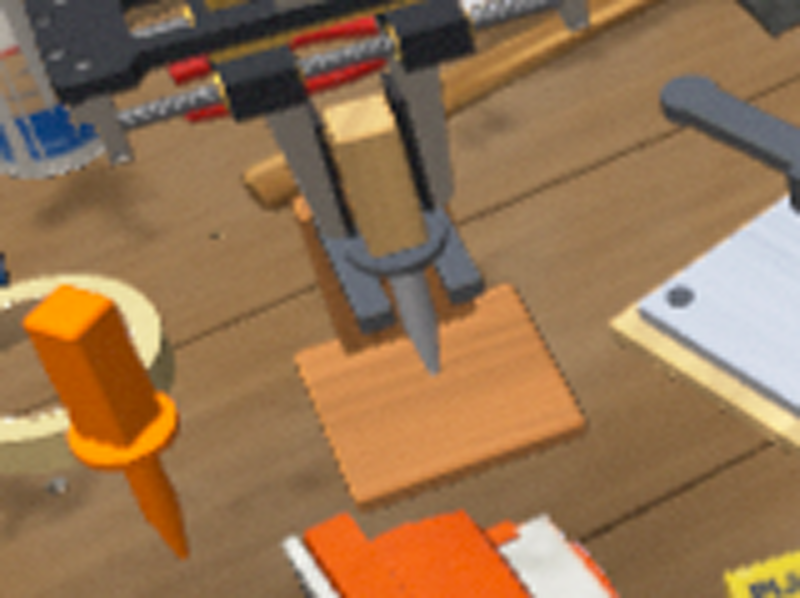

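apply_moves(
  moves="0 0 0 0; 0 0 0 0; 0 0 0 0",
)

```text
time: 16.2
tool_pos: [0.5754, 0.3232, 0.1117]
tool_rot: [0.122, 1.567, -0.122]
wrist_force: [-0.8, -1.2, 1.2]
grip_width: 0.256
```

apply_moves(
  moves="0 0 0.004 0; 0 0 0.004 0; 0 0 0 0; 0 0 0 0",
)

```text
time: 16.6
tool_pos: [0.5753, 0.3233, 0.1196]
tool_rot: [0.122, 1.567, -0.121]
wrist_force: [0.2, 0.1, -2.2]
grip_width: 0.258
```

```bash
python3 shot.py 17; python3 - <<'E'
from geo import *
P=pickle.load(open('p14.pkl','rb'));t=P['top']
for uv in [(243,305),(274,302),(275,325),(243,328)]: print(onz(t,uv,.03))
E
```

```text
t 16.6 tcp [0.5753 0.3233 0.1196] yawY 81.13 down [ 0.0001  0.0001 -1.    ] F [ 0.1732  0.1183 -2.1549] w 23.8 q [ 0.1408  0.9088 -1.1517  1.5903  0.8697  1.2313  0.2375]
scene crop 118 201
top crop 119 182
[0.3967 0.2786 0.03  ]
[0.3727 0.2045 0.03  ]
[0.3158 0.2249 0.03  ]
[0.3405 0.2996 0.03  ]
```

View pics/w17c.png

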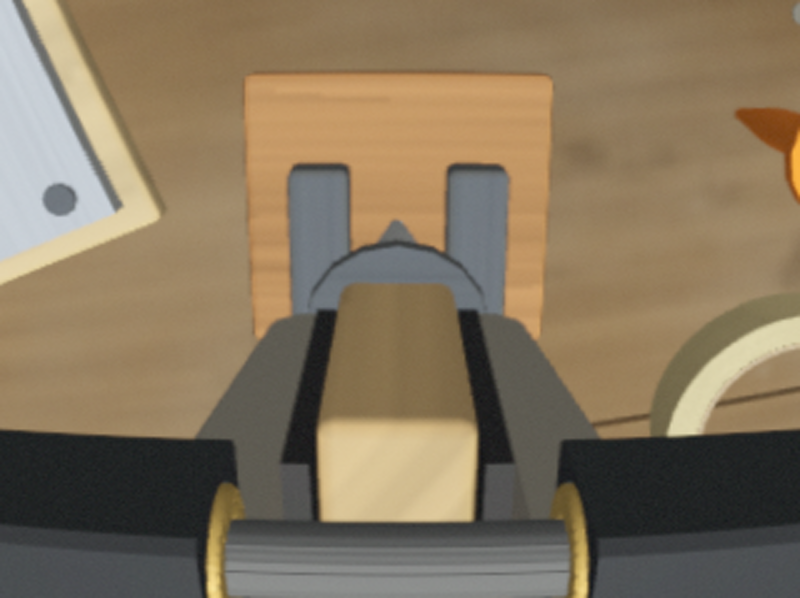

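View pics/scene17c.png

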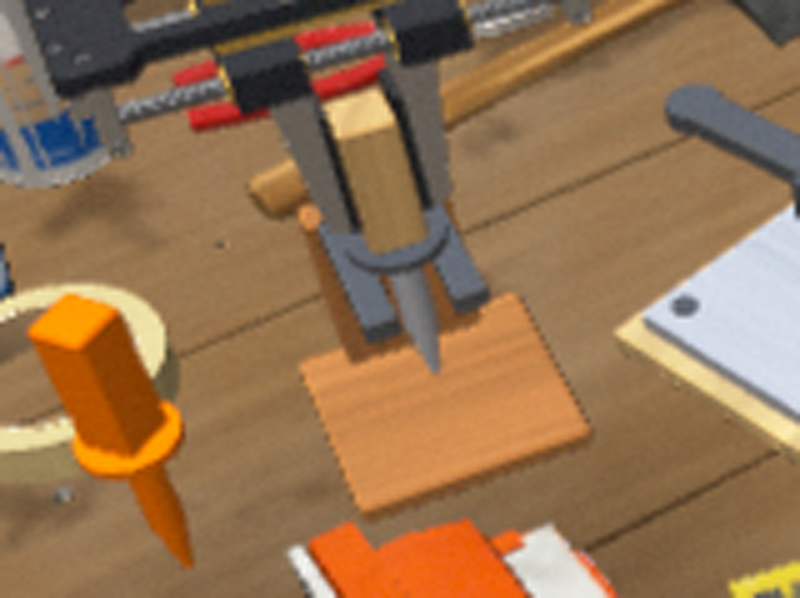

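apply_moves(
  moves="-0.015 0.002 0 0; -0.02 0.003 0 0; -0.02 0.003 0.005 0; -0.02 0.001 0.02 0; -0.015 -0.025 0.01 0",
)

```text
time: 17.25
tool_pos: [0.483, 0.311, 0.1563]
tool_rot: [0.12, 1.567, -0.114]
wrist_force: [-0.4, -1.5, -0.8]
grip_width: 0.26
```

apply_moves(
  moves="-0.015 -0.035 0 0; -0.015 -0.035 0 0; -0.015 -0.035 0 0; -0.01 -0.015 -0.01 0; 0 0 0 0",
)

```text
time: 17.75
tool_pos: [0.4289, 0.1841, 0.1434]
tool_rot: [0.121, 1.569, -0.126]
wrist_force: [-0.0, -0.1, -1.8]
grip_width: 0.258
```

```bash
python3 shot.py 18
```

```text
t 17.75 tcp [0.4289 0.1841 0.1434] yawY 81.0 down [-0.0019 -0.0033 -1.    ] F [-0.0242 -0.1098 -1.8286] w 23.8 q [ 0.5587  0.6871 -1.3688  2.0318  0.7734  1.0989  0.24  ]
scene crop 216 205
top crop 191 206
```

View pics/w18c.png

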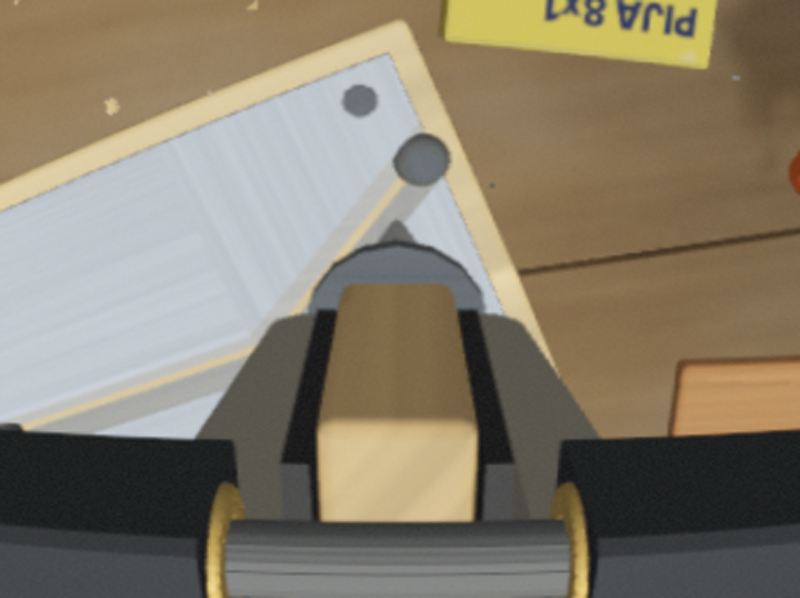

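View pics/scene18c.png

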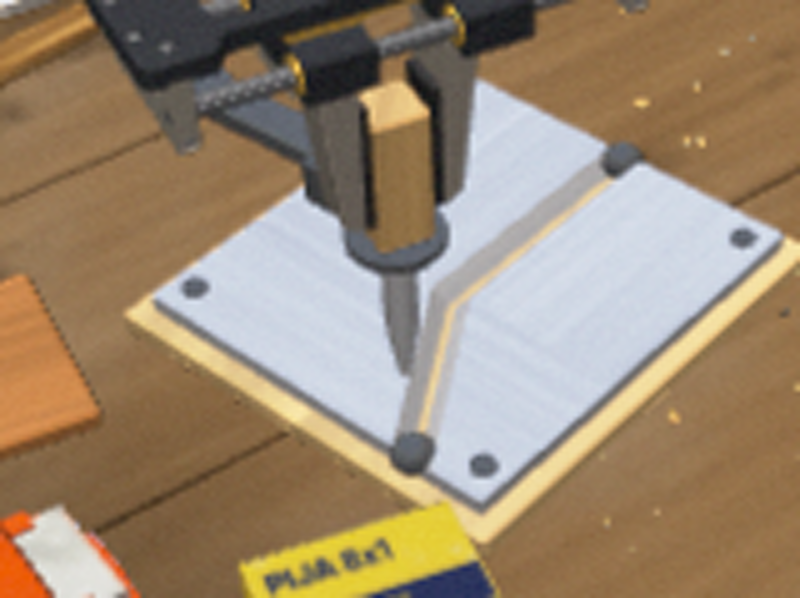

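View pics/top18c.png

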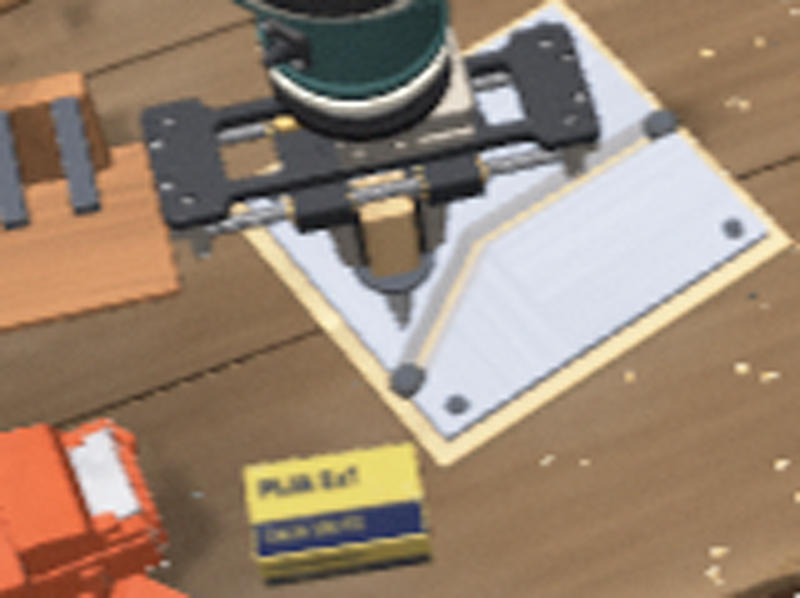

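```bash
python3 - <<'E'
import cv2,numpy as np
for c,(x,y) in {'scene':(270,245),'top':(245,235)}.items():
    i=cv2.imread(f'pics/{c}18.png')[y:y+70,x:x+80]; cv2.imwrite(f'pics/{c}18z.png',cv2.resize(i,None,fx=8,fy=8,interpolation=cv2.INTER_CUBIC))
E
```

```text
(no output)
```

View pics/scene18z.png

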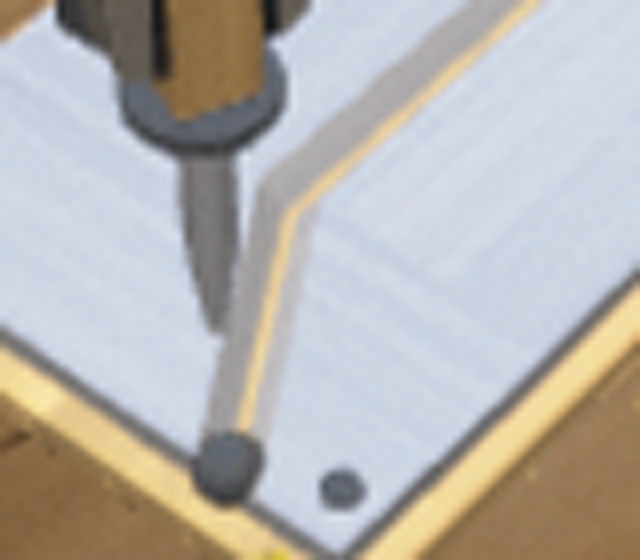

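View pics/top18z.png

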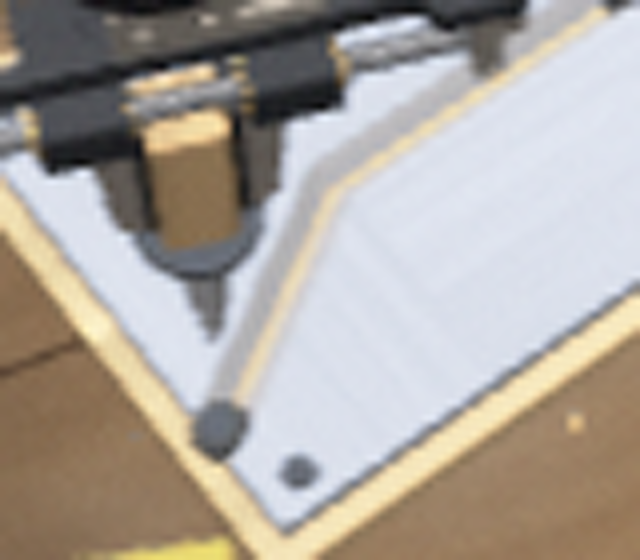

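```bash
python3 - <<'E'
from geo import *
P=pickle.load(open('p18.pkl','rb'));s,t=P['scene'],P['top']
S=lambda u,v:np.array([u/8+270,v/8+245]);T=lambda u,v:np.array([u/8+245,v/8+235])
for n,a,b in(('tip',(219,331),(214,338)),('bend',(290,208),(330,190)),('startvis',(240,430),(238,398))):
    print(n,tri([(s,S(*a)),(t,T(*b))]),onz(s,S(*a),.014),onz(t,T(*b),.014))
b=[.4871,.1082,.2397]
for L in ([-.045,.085,.014],[-.005,.02,.014]):
    X=place(b,L);print(X,(proj(s,X)[0]-[270,245])*8,(proj(t,X)[0]-[245,235])*8)
for z in(.046,.05,.0517,.055):
    print(z,onz(s,S(219,331),z),onz(t,T(214,338),z))
E
```

```text
tip [0.4261 0.1869 0.0566] [0.4562 0.1674 0.014 ] [0.4447 0.1826 0.014 ]
bend [0.4775 0.1283 0.0177] [0.4807 0.1266 0.014 ] [0.4788 0.1275 0.014 ]
startvis [0.4198 0.1847 0.0211] [0.4254 0.1821 0.014 ] [0.422  0.1835 0.014 ]
[[0.4232 0.1801 0.014 ]] [251.3131 431.7401] [246.2323 390.9363]
[[0.4775 0.1264 0.014 ]] [297.2487 214.6835] [334.3939 192.2271]
0.046 [0.4332 0.1819 0.046 ] [0.431  0.1861 0.046 ]
0.05 [0.4304 0.1837 0.05  ] [0.4293 0.1865 0.05  ]
0.0517 [0.4292 0.1845 0.0517] [0.4285 0.1867 0.0517]
0.055 [0.4268 0.186  0.055 ] [0.4271 0.187  0.055 ]
```

apply_moves(
  moves="-0.002 -0.004 -0.012 0; 0 0 -0.01 0; 0 0 0 0; 0 0 0 0",
)

```text
time: 18.3
tool_pos: [0.428, 0.1838, 0.1223]
tool_rot: [0.121, 1.568, -0.121]
wrist_force: [-0.6, 0.9, -1.8]
grip_width: 0.258
```

```bash
cat > z.py <<'E'
import sys,cv2
k=sys.argv[1]
for c,(x,y) in {'scene':(270,245),'top':(245,235)}.items():
    i=cv2.imread(f'pics/{c}{k}.png')[y:y+70,x:x+80]; cv2.imwrite(f'pics/{c}{k}z.png',cv2.resize(i,None,fx=8,fy=8,interpolation=cv2.INTER_CUBIC))
E
python3 shot.py 19; python3 z.py 19
```

```text
t 18.3 tcp [0.428  0.1838 0.1223] yawY 81.19 down [-0.0008  0.0003 -1.    ] F [-0.5572  0.8511 -1.8163] w 23.8 q [ 0.5369  0.7076 -1.3333  2.0535  0.8084  1.0608  0.2185]
scene crop 217 213
top crop 191 210
```

View pics/scene19z.png

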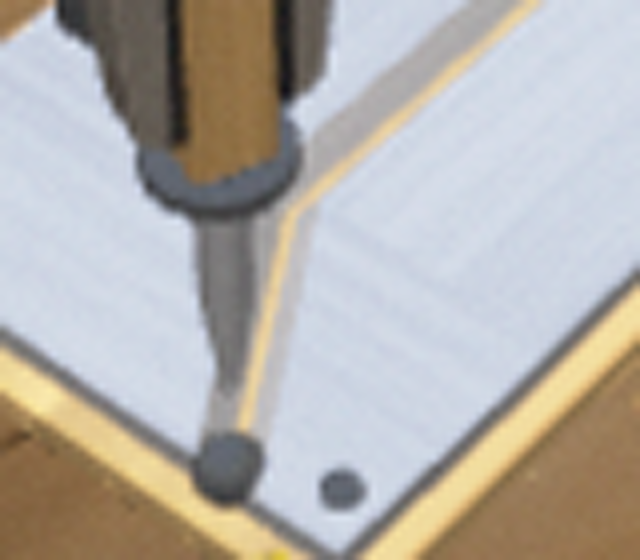

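View pics/top19z.png

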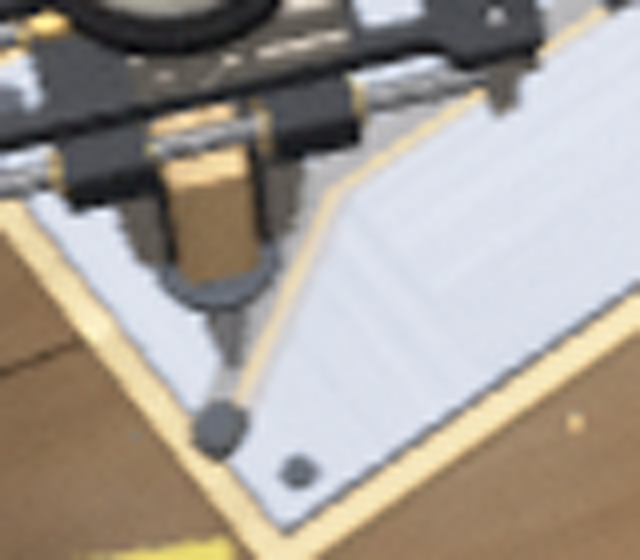

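View pics/w19c.png

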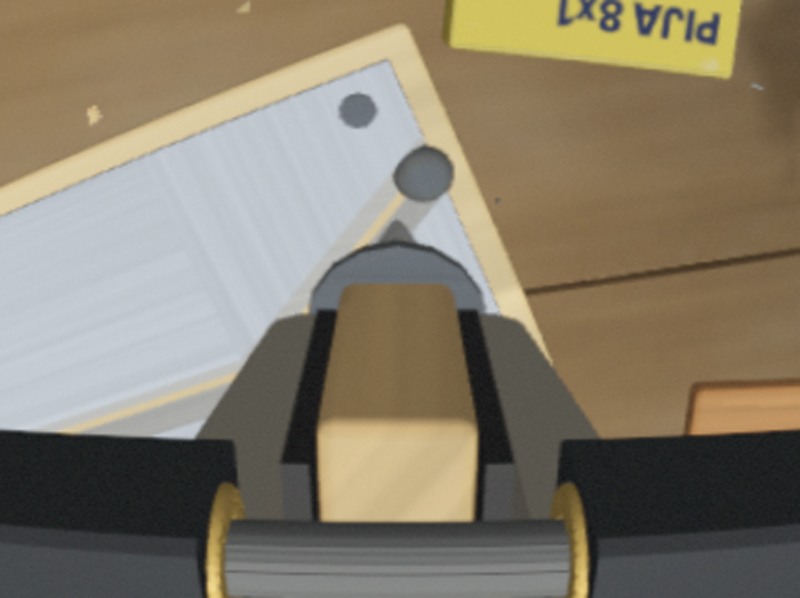

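```bash
python3 - <<'E'
from geo import *
P=pickle.load(open('p19.pkl','rb'));s,t=P['scene'],P['top']
S=lambda u,v:np.array([u/8+270,v/8+245]);T=lambda u,v:np.array([u/8+245,v/8+235])
print(tri([(s,S(231,391)),(t,T(233,366))]),onz(s,S(231,391),.0306),onz(t,T(233,366),.0306))
E
```

```text
[0.4276 0.1824 0.0277] [0.426  0.1839 0.0306] [0.4261 0.1825 0.0306]
```

apply_moves(
  moves="0 -0.003 -0.004 0; 0 0 -0.006 0; 0 0 -0.004 0; 0 0 0 0; 0 0 0 0",
)

```text
time: 18.95
tool_pos: [0.4283, 0.1803, 0.1085]
tool_rot: [0.122, 1.568, -0.121]
wrist_force: [0.4, -0.3, -1.2]
grip_width: 0.258
```

```bash
python3 shot.py 20; python3 z.py 20
```

```text
t 18.95 tcp [0.4283 0.1803 0.1085] yawY 81.13 down [-0.0002  0.0001 -1.    ] F [ 0.3709 -0.3426 -1.1798] w 23.7 q [ 0.5276  0.7207 -1.3092  2.0669  0.8327  1.0382  0.2061]
scene crop 218 216
top crop 193 212
```

View pics/scene20z.png

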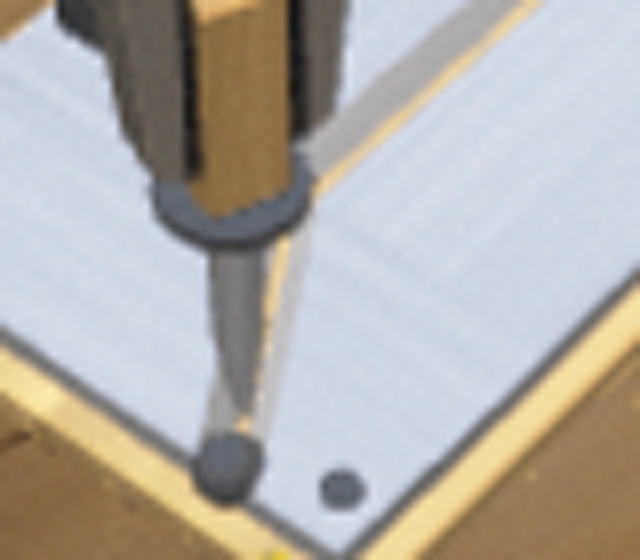

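View pics/top20z.png

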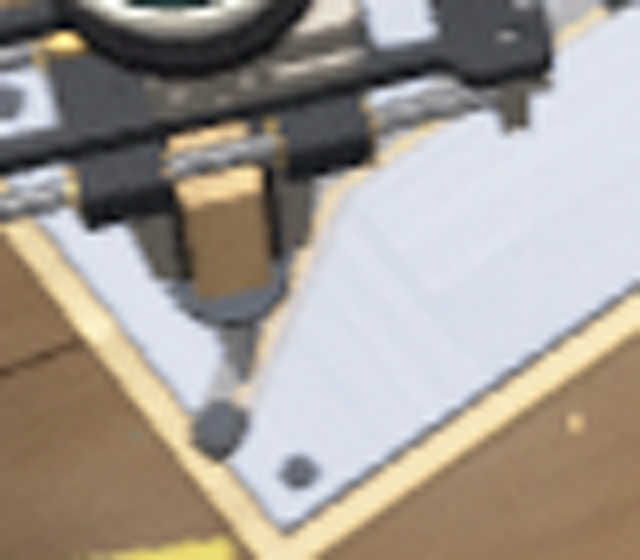

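apply_moves(
  moves="0 0 -0.002 0; 0 0 -0.0015 0; 0 0 0 0; 0 0 0 0",
)

```text
time: 19.5
tool_pos: [0.4284, 0.1803, 0.1052]
tool_rot: [0.121, 1.567, -0.122]
wrist_force: [0.6, -0.2, 0.3]
grip_width: 0.26
```

```bash
python3 shot.py 21; python3 z.py 21
```

```text
t 19.5 tcp [0.4284 0.1803 0.1052] yawY 81.13 down [ 0.0003 -0.0001 -1.    ] F [ 0.5777 -0.2398  0.3316] w 23.9 q [ 0.5231  0.724  -1.3027  2.0693  0.8389  1.033   0.2017]
scene crop 218 217
top crop 193 212
```

View pics/scene21z.png

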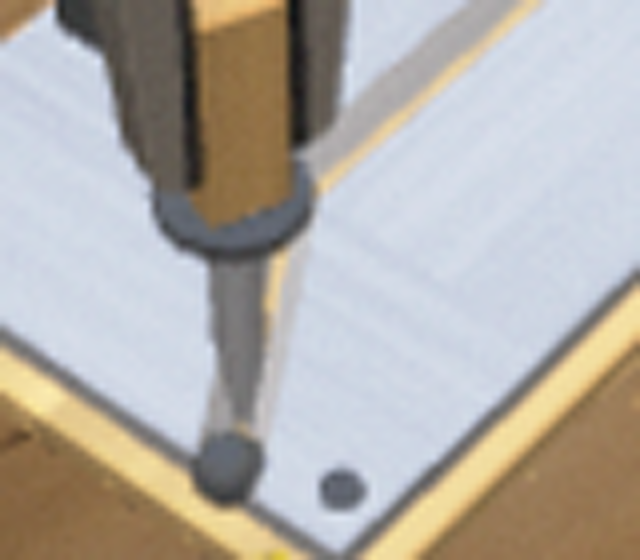

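View pics/top21z.png

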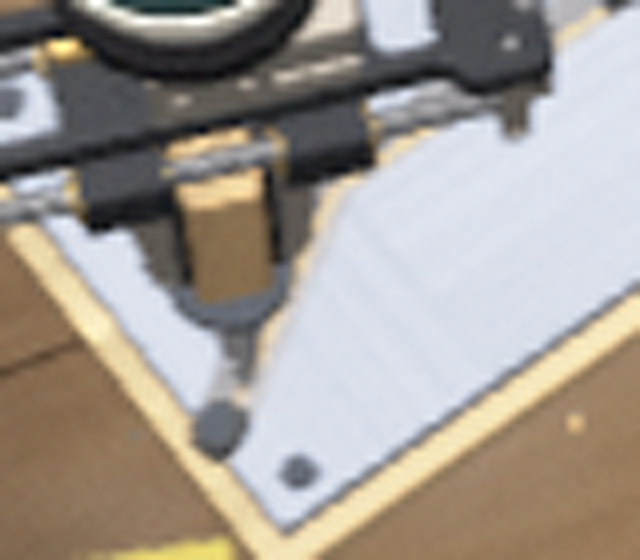

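apply_moves(
  moves="-0.001 0.001 -0.0005 0; 0 0 -0.0005 0; 0 0 0 0; 0 0 0 0",
)

```text
time: 20.05
tool_pos: [0.4282, 0.1807, 0.1048]
tool_rot: [0.12, 1.565, -0.123]
wrist_force: [0.8, -3.5, 8.8]
grip_width: 0.257
```

apply_moves(
  moves="0.001 -0.001 0 0; 0.0015 -0.0015 0 0; 0.002 -0.002 0 0; 0.002 -0.002 0 0; 0.002 -0.002 0 0",
)

```text
time: 20.55
tool_pos: [0.4323, 0.1768, 0.1048]
tool_rot: [0.125, 1.573, -0.115]
wrist_force: [-8.9, 5.9, 8.9]
grip_width: 0.258
```

```bash
python3 shot.py 22 scene,top; python3 z.py 22
```

```text
t 20.55 tcp [0.4323 0.1768 0.1048] yawY 81.23 down [-0.0052  0.0068 -1.    ] F [-8.9238  5.9366  8.9063] w 23.8 q [ 0.5356  0.7316 -1.3024  2.0627  0.8359  1.0339  0.2218]
scene crop 219 216
top crop 194 210
```

View pics/scene22z.png

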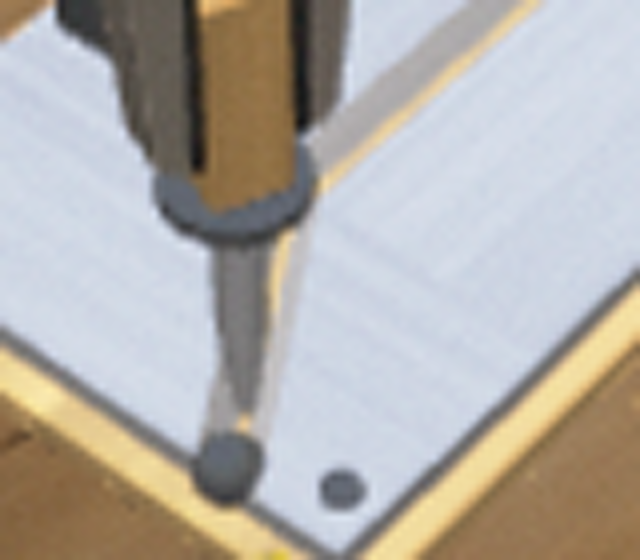

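apply_moves(
  moves="0.002 -0.002 0.0004 0; 0.002 -0.002 0.0003 0; 0.002 -0.002 0 0; 0.002 -0.002 0 0; 0.002 -0.002 0 0",
)

```text
time: 21.15
tool_pos: [0.4438, 0.1651, 0.105]
tool_rot: [0.124, 1.571, -0.118]
wrist_force: [-4.4, 2.7, 4.2]
grip_width: 0.254
```

```bash
python3 shot.py 23 scene,top; python3 z.py 23
```

```text
t 21.15 tcp [0.4438 0.1651 0.105 ] yawY 81.2 down [-0.0031  0.0039 -1.    ] F [-4.3716  2.74    4.2474] w 23.4 q [ 0.5564  0.7394 -1.2977  2.0489  0.8429  1.0432  0.2509]
scene crop 220 210
top crop 196 205
```

View pics/scene23z.png

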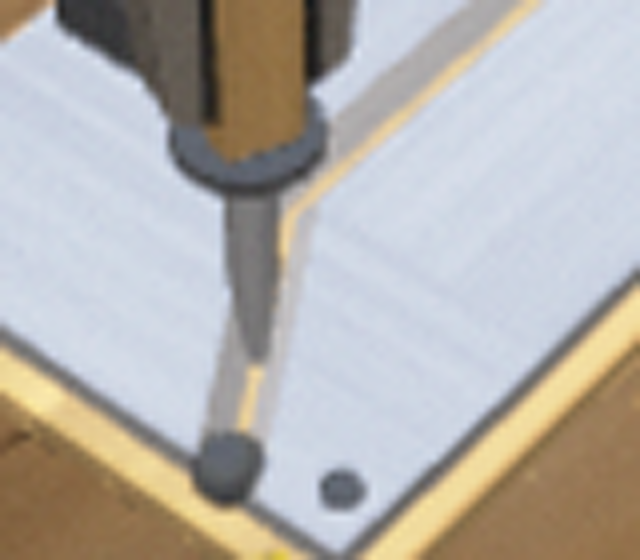

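apply_moves(
  moves="0.002 -0.0022 0 0; 0.002 -0.0022 0 0; 0.0022 -0.0022 0 0; 0.0022 -0.0022 0 0; 0.0022 -0.0022 0 0",
)

```text
time: 21.75
tool_pos: [0.4551, 0.1536, 0.105]
tool_rot: [0.123, 1.569, -0.118]
wrist_force: [-3.8, 2.8, 4.2]
grip_width: 0.257
```

apply_moves(
  moves="0.0022 -0.0022 0 0; 0.0022 -0.0022 0 0; 0.0022 -0.0022 0 0; 0.0022 -0.0022 0 0; 0.0022 -0.0022 0 0",
)

```text
time: 22.25
tool_pos: [0.4661, 0.1426, 0.105]
tool_rot: [0.123, 1.57, -0.118]
wrist_force: [-4.9, 3.6, 3.5]
grip_width: 0.257
```

```bash
python3 shot.py 24 scene,top; python3 z.py 24
```

```text
t 22.25 tcp [0.4661 0.1426 0.105 ] yawY 81.19 down [-0.0018  0.0031 -1.    ] F [-4.9188  3.5527  3.4551] w 23.6 q [ 0.5954  0.758  -1.2878  2.0183  0.8536  1.0599  0.3117]
scene crop 223 198
top crop 201 194
```

View pics/scene24z.png

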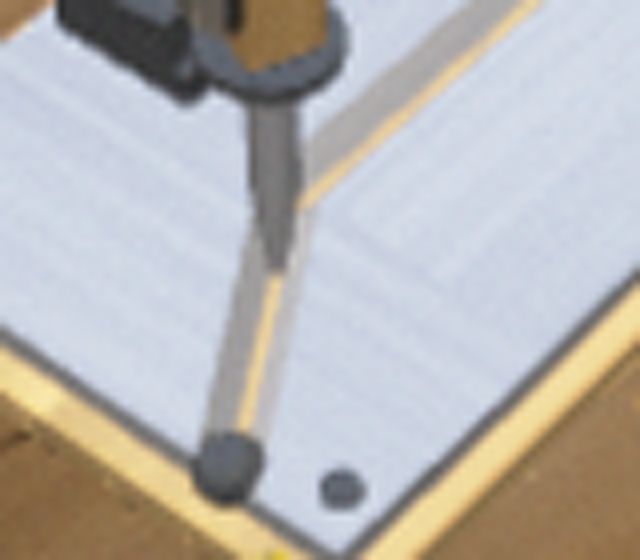

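View pics/top24z.png

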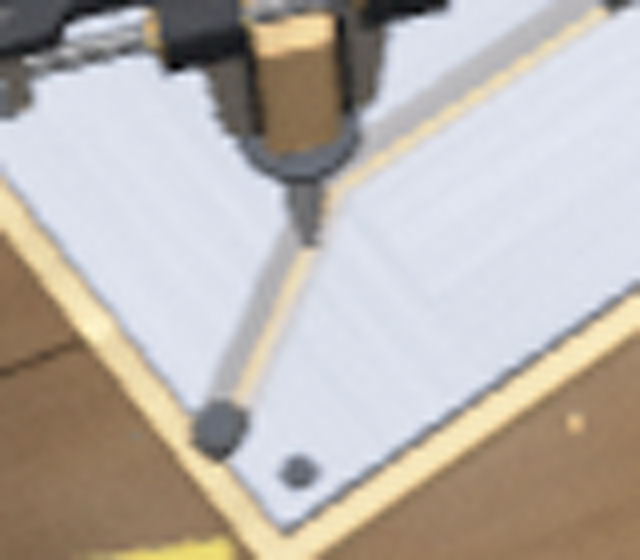

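apply_moves(
  moves="0.0022 -0.0022 0 0; 0.0022 -0.0022 0 0; 0.0022 -0.0022 0 0; 0.0022 -0.0022 0 0; 0.0022 -0.0022 0 0",
)

```text
time: 22.85
tool_pos: [0.4775, 0.1313, 0.105]
tool_rot: [0.123, 1.569, -0.119]
wrist_force: [-4.8, 5.0, 4.5]
grip_width: 0.26
```

```bash
python3 shot.py 25 scene,top; python3 z.py 25
```

```text
t 22.85 tcp [0.4775 0.1313 0.105 ] yawY 81.18 down [-0.0014  0.0025 -1.    ] F [-4.84    5.0489  4.5375] w 23.9 q [ 0.6129  0.7679 -1.2822  2.001   0.8589  1.0689  0.342 ]
scene crop 224 193
top crop 204 189
```

View pics/scene25z.png

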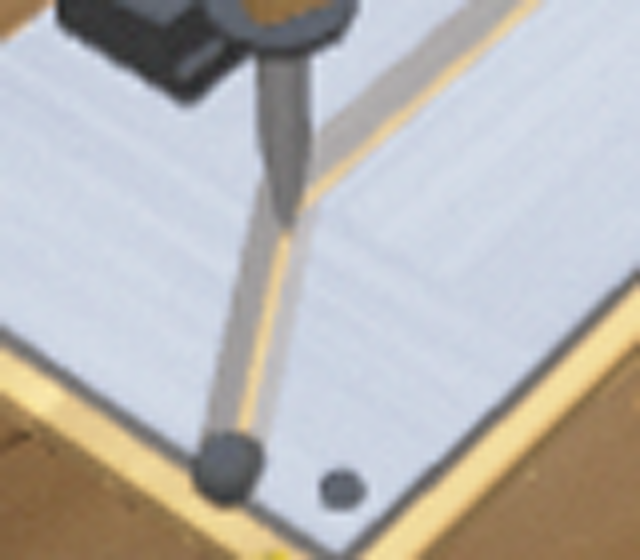

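View pics/top25z.png

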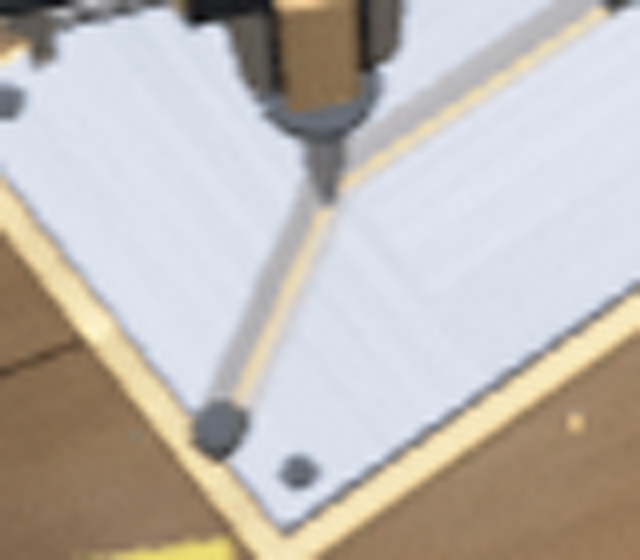

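apply_moves(
  moves="0.0021 -0.0021 0 0; 0.0017 -0.0018 0 0; 0.0007 -0.002 0 0; 0.0007 -0.0025 0 0; 0.0007 -0.0029 0 0",
)

```text
time: 23.45
tool_pos: [0.4834, 0.1208, 0.1051]
tool_rot: [0.124, 1.569, -0.117]
wrist_force: [-5.1, 7.0, 4.9]
grip_width: 0.26
```

```bash
python3 shot.py 26 scene,top; python3 z.py 26
```

```text
t 23.45 tcp [0.4834 0.1208 0.1051] yawY 81.21 down [-0.001   0.0041 -1.    ] F [-5.0516  7.0161  4.8927] w 23.9 q [ 0.6342  0.7728 -1.2819  1.9945  0.8612  1.072   0.3671]
scene crop 227 189
top crop 207 186
```

View pics/scene26z.png

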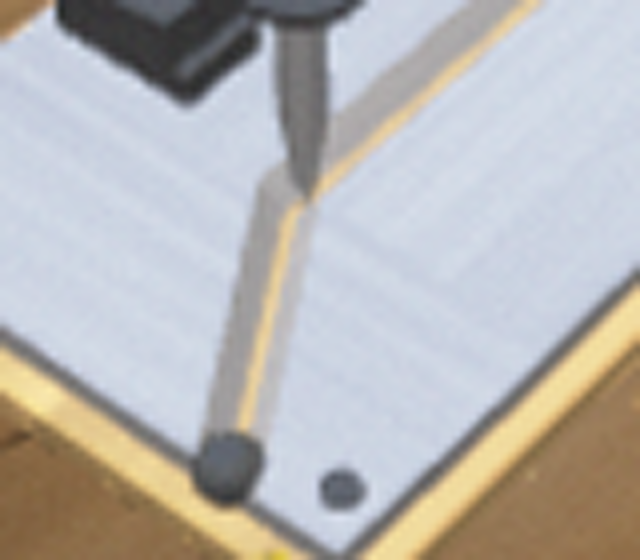

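View pics/top26z.png

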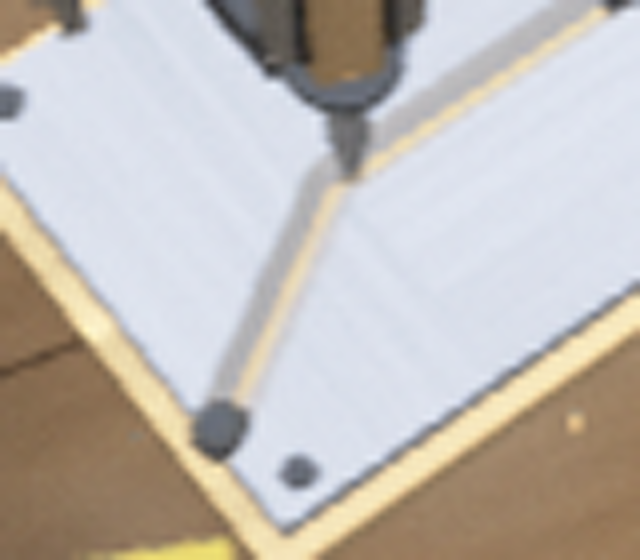

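apply_moves(
  moves="0.0004 -0.0029 0 0; 0.0005 -0.0029 0 0; 0.0007 -0.0029 0 0; 0.0007 -0.0029 0 0; 0.0007 -0.0029 0 0",
)

```text
time: 24.05
tool_pos: [0.4867, 0.106, 0.1051]
tool_rot: [0.124, 1.568, -0.118]
wrist_force: [-4.6, 6.3, 4.7]
grip_width: 0.255
```

apply_moves(
  moves="0.0006 -0.0029 0 0; 0.0007 -0.0029 0 0; 0.0007 -0.0029 0 0; 0.0007 -0.0029 0 0; 0.0007 -0.0029 0 0",
)

```text
time: 24.55
tool_pos: [0.4901, 0.0914, 0.1051]
tool_rot: [0.124, 1.568, -0.118]
wrist_force: [-3.2, 6.6, 3.2]
grip_width: 0.257
```

```bash
python3 shot.py 27 scene,top
```

```text
t 24.55 tcp [0.4901 0.0914 0.1051] yawY 81.19 down [-0.0005  0.0036 -1.    ] F [-3.1959  6.563   3.2159] w 23.6 q [ 0.6957  0.7775 -1.2863  1.9938  0.8664  1.0763  0.4233]
scene crop 236 182
top crop 216 179
```

View pics/scene27c.png

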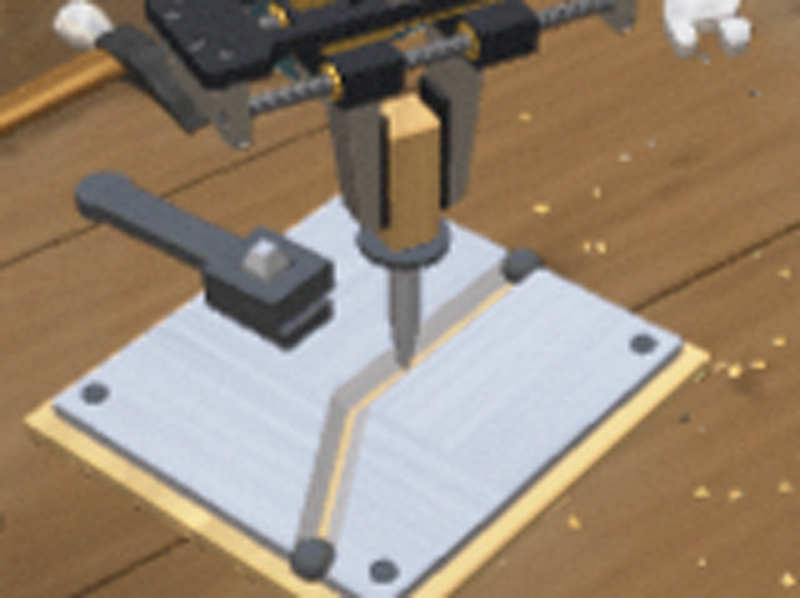

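apply_moves(
  moves="0.0006 -0.0029 0 0; 0.0007 -0.0029 -0.0001 0; 0.0007 -0.0029 0 0; 0.0007 -0.0029 0 0; 0.0007 -0.0029 0 0",
)

```text
time: 25.15
tool_pos: [0.4935, 0.0772, 0.105]
tool_rot: [0.124, 1.568, -0.118]
wrist_force: [-4.6, 6.0, 5.2]
grip_width: 0.26
```

apply_moves(
  moves="0.0007 -0.0029 0 0; 0.0007 -0.0029 -0.0001 0; 0.0007 -0.0029 0 0; 0.0007 -0.0029 0 0; 0.0007 -0.0029 0 0",
)

```text
time: 25.65
tool_pos: [0.4969, 0.063, 0.105]
tool_rot: [0.124, 1.568, -0.117]
wrist_force: [-3.9, 6.2, 4.6]
grip_width: 0.261
```

apply_moves(
  moves="0.0007 -0.0029 0 0; 0.0007 -0.0029 0 0; 0.0007 -0.0029 0 0; 0.0007 -0.0029 0 0; 0.0007 -0.0029 0 0",
)

```text
time: 26.15
tool_pos: [0.5004, 0.0486, 0.105]
tool_rot: [0.124, 1.568, -0.117]
wrist_force: [-4.8, 8.0, 5.5]
grip_width: 0.259
```

```bash
python3 shot.py 28 scene,top
```

```text
t 26.15 tcp [0.5004 0.0486 0.105 ] yawY 81.21 down [-0.0006  0.0046 -1.    ] F [-4.7602  7.9817  5.4664] w 23.8 q [ 0.7805  0.7889 -1.2895  1.984   0.8739  1.0858  0.5092]
scene crop 249 171
top crop 230 170
```

View pics/scene28c.png

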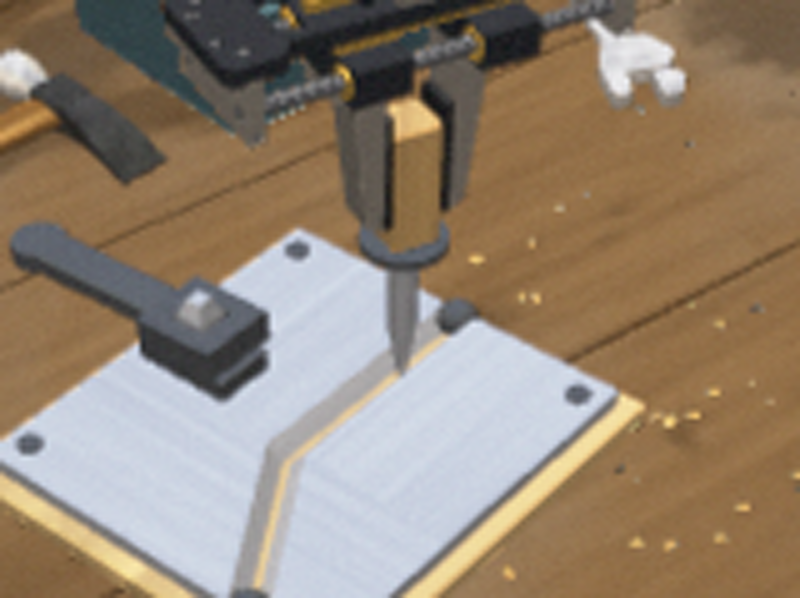

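View pics/top28c.png

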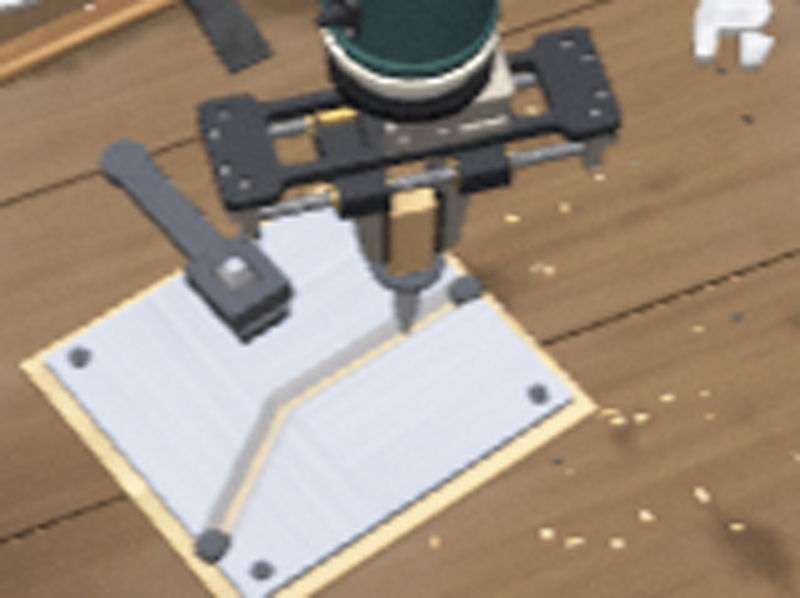

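apply_moves(
  moves="0.0005 -0.0029 0 0; 0.0006 -0.0029 0 0; 0.0007 -0.0029 0 0; 0.0007 -0.0029 0 0; 0.0007 -0.0029 0 0",
)

```text
time: 26.75
tool_pos: [0.5038, 0.0339, 0.105]
tool_rot: [0.124, 1.568, -0.117]
wrist_force: [-4.6, 6.6, 4.1]
grip_width: 0.257
```

```bash
python3 shot.py 29 scene,top; python3 - <<'E'
import cv2
for c,(x,y) in {'scene':(290,210),'top':(270,195)}.items():
    i=cv2.imread(f'pics/{c}29.png')[y:y+65,x:x+75]; cv2.imwrite(f'pics/{c}29z.png',cv2.resize(i,None,fx=8,fy=8,interpolation=cv2.INTER_CUBIC))
E
```

```text
t 26.75 tcp [0.5038 0.0339 0.105 ] yawY 81.2 down [-0.0003  0.0043 -1.    ] F [-4.6054  6.6445  4.0854] w 23.6 q [ 0.8077  0.7931 -1.2898  1.9792  0.8771  1.0897  0.5379]
scene crop 253 167
top crop 234 167
```

View pics/scene29z.png

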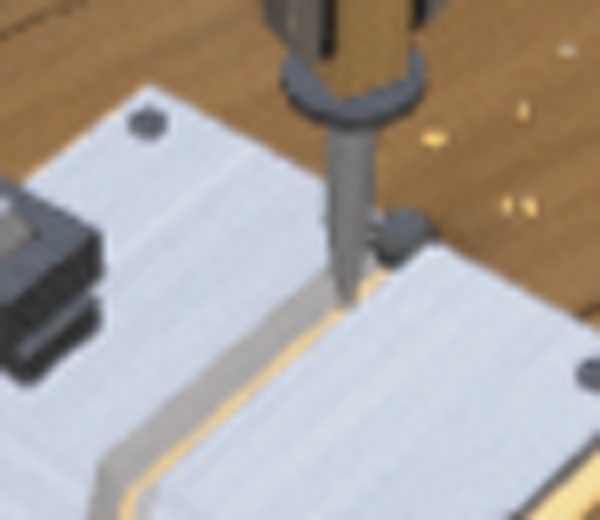

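View pics/top29z.png

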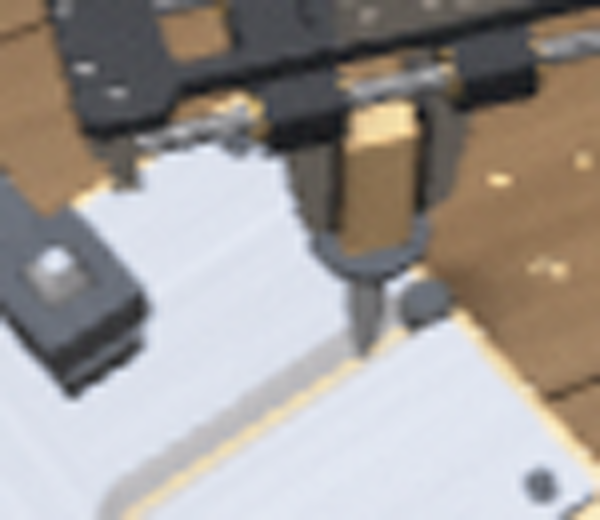

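apply_moves(
  moves="0.0006 -0.0029 0 0; 0.0006 -0.0027 0 0; 0.0006 -0.0024 0 0; 0 0 0 0",
)

```text
time: 27.25
tool_pos: [0.5059, 0.0247, 0.1049]
tool_rot: [0.123, 1.568, -0.119]
wrist_force: [-2.7, 4.2, 6.2]
grip_width: 0.258
```

```bash
python3 shot.py 30 scene,top; python3 - <<'E'
import cv2
for c,(x,y) in {'scene':(290,210),'top':(270,195)}.items():
    i=cv2.imread(f'pics/{c}30.png')[y:y+65,x:x+75]; cv2.imwrite(f'pics/{c}30z.png',cv2.resize(i,None,fx=8,fy=8,interpolation=cv2.INTER_CUBIC))
from geo import *
P=pickle.load(open('p29.pkl','rb'));s,t=P['scene'],P['top']
print('29',onz(s,(290+345/8,210+305/8),.0143),onz(t,(270+363/8,195+353/8),.0143))
E
```

```text
t 27.25 tcp [0.5059 0.0247 0.1049] yawY 81.16 down [-0.      0.0022 -1.    ] F [-2.6549  4.1933  6.1747] w 23.7 q [ 0.8227  0.7955 -1.2891  1.9756  0.8801  1.0932  0.5537]
scene crop 256 165
top crop 237 165
29 [0.5012 0.0352 0.0143] [0.5012 0.0327 0.0143]
```

View pics/scene30z.png

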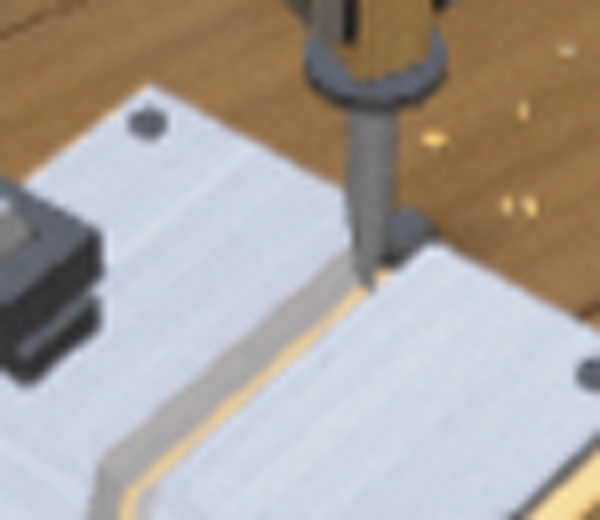

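View pics/top30z.png

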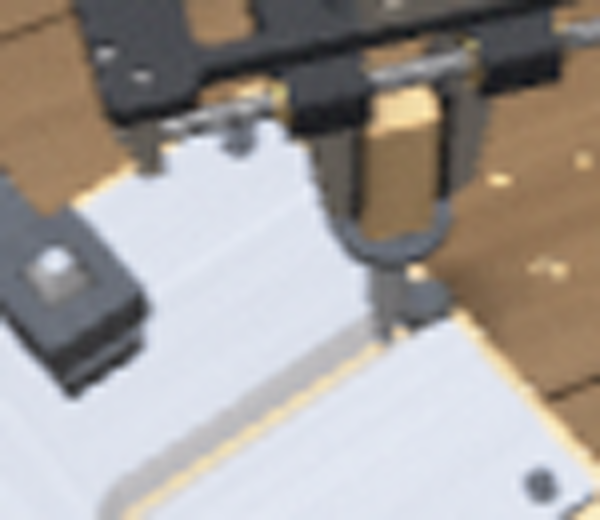

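apply_moves(
  moves="0.0003 -0.0013 0 0; 0.0003 -0.0012 0 0; 0 0 0 0",
)

```text
time: 27.65
tool_pos: [0.5065, 0.0224, 0.105]
tool_rot: [0.123, 1.568, -0.119]
wrist_force: [-4.0, 5.1, 5.3]
grip_width: 0.26
```

```bash
python3 shot.py 31 scene,top; python3 - <<'E'
import cv2
for c,(x,y) in {'scene':(290,210),'top':(270,195)}.items():
    i=cv2.imread(f'pics/{c}31.png')[y:y+65,x:x+75]; cv2.imwrite(f'pics/{c}31z.png',cv2.resize(i,None,fx=8,fy=8,interpolation=cv2.INTER_CUBIC))
E
```

```text
t 27.65 tcp [0.5065 0.0224 0.105 ] yawY 81.17 down [ 0.      0.0024 -1.    ] F [-3.9856  5.1243  5.2986] w 24.0 q [ 0.8269  0.7963 -1.2891  1.9745  0.8805  1.0938  0.5587]
scene crop 256 165
top crop 238 165
```

View pics/scene31z.png

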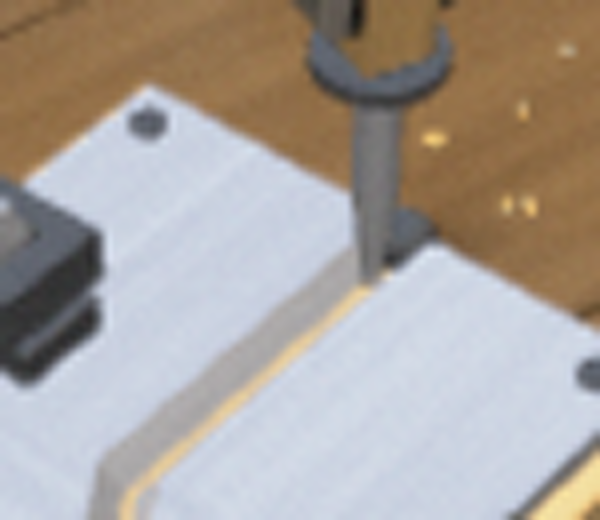

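apply_moves(
  moves="0 0 0.015 0; 0 0 0.03 0; -0.005 0.02 0.02 0; -0.01 0.035 0 0; -0.01 0.035 0 0",
)

```text
time: 28.25
tool_pos: [0.4829, 0.11, 0.1706]
tool_rot: [0.123, 1.564, -0.126]
wrist_force: [-0.4, 0.2, -1.9]
grip_width: 0.258
```

apply_moves(
  moves="0 0.04 0 0; 0 0.04 0 0; 0.005 0.04 0 0; 0.005 0.04 0 0; 0.005 0.035 0 0",
)

```text
time: 28.75
tool_pos: [0.498, 0.3067, 0.1701]
tool_rot: [0.12, 1.565, -0.123]
wrist_force: [0.8, -0.3, -1.3]
grip_width: 0.257
```

apply_moves(
  moves="0.005 0.015 -0.01 0; 0 0 0 0; 0 0 0 0",
)

```text
time: 29.05
tool_pos: [0.5023, 0.3198, 0.1596]
tool_rot: [0.12, 1.567, -0.123]
wrist_force: [-0.6, -0.5, -1.9]
grip_width: 0.26
```

```bash
python3 shot.py 32
```

```text
t 29.05 tcp [0.5023 0.3198 0.1596] yawY 81.11 down [ 0.0005 -0.0018 -1.    ] F [-0.5876 -0.5338 -1.9211] w 23.9 q [ 0.1854  0.7855 -1.2169  1.7248  0.7882  1.2141  0.1731]
scene crop 133 208
top crop 126 199
```

View pics/scene32c.png

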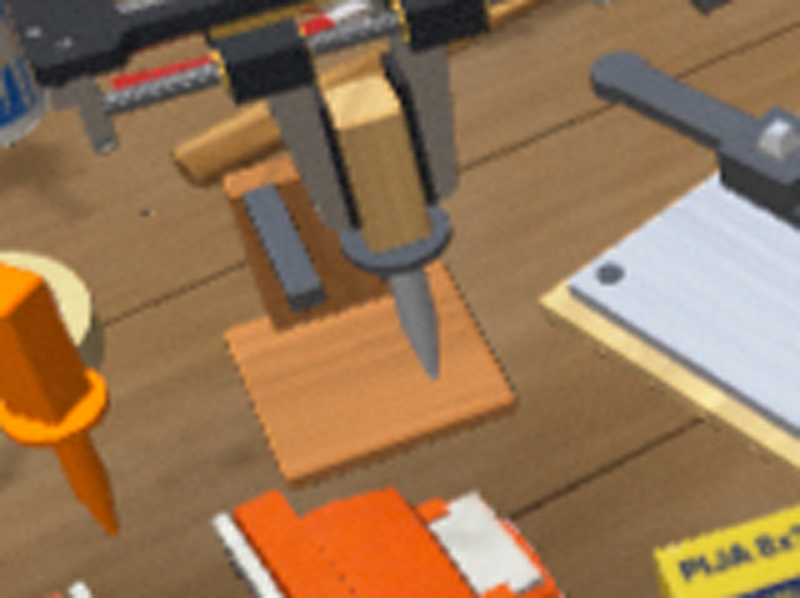

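View pics/w32c.png

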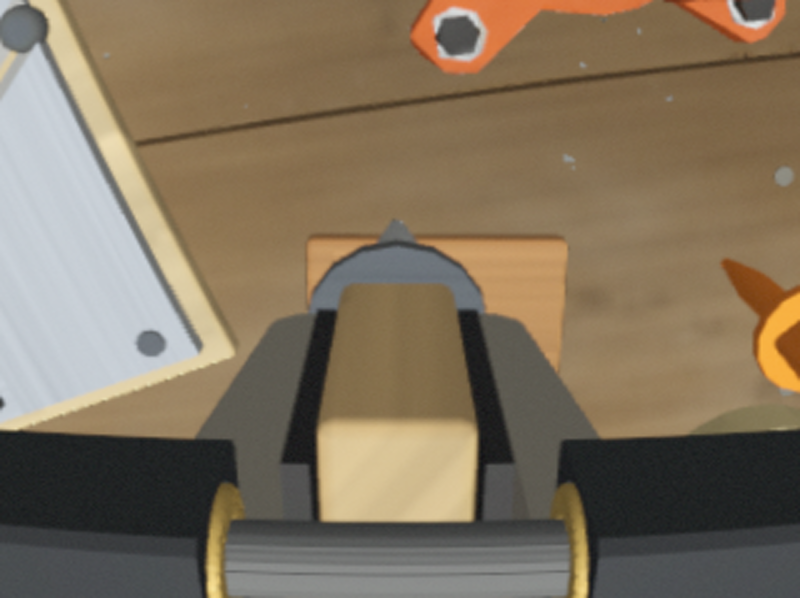

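apply_moves(
  moves="0.002 0.013 -0.015 0; 0 0 -0.015 0; 0 0 -0.008 0; 0 0 0 0; 0 0 0 0",
)

```text
time: 29.7
tool_pos: [0.5038, 0.3335, 0.1216]
tool_rot: [0.122, 1.568, -0.122]
wrist_force: [0.3, 0.1, -0.7]
grip_width: 0.257
```

```bash
python3 -c "
from geo import *;from plant import bot;state(bot)"
```

```text
t 29.7 tcp [0.5038 0.3335 0.1216] yawY 81.1 down [-0.0002 -0.0001 -1.    ] F [ 0.2721  0.0887 -0.6957] w 23.7 q [ 0.1357  0.8319 -1.1694  1.7329  0.8333  1.1663  0.1338]
```

apply_moves(
  moves="0.015 -0.0022 0 0; 0.015 -0.0022 0 0; 0.015 -0.0022 0 0; 0.01 -0.0015 0 0; 0 0 0 0",
)

```text
time: 30.2
tool_pos: [0.5611, 0.3249, 0.1214]
tool_rot: [0.125, 1.567, -0.124]
wrist_force: [-0.1, 0.0, -2.0]
grip_width: 0.26
```

apply_moves(
  moves="0.01 -0.0013 0 0; 0.0066 -0.0009 0 0; 0 0 0 0; 0 0 0 0",
)

```text
time: 30.6
tool_pos: [0.5751, 0.3238, 0.1216]
tool_rot: [0.121, 1.568, -0.121]
wrist_force: [-0.2, 0.7, -2.2]
grip_width: 0.256
```

```bash
python3 shot.py 33
```

```text
t 30.6 tcp [0.5751 0.3238 0.1216] yawY 81.14 down [-0.0003  0.0001 -1.    ] F [-0.2085  0.6791 -2.1587] w 23.5 q [ 0.1337  0.8954 -1.1354  1.5889  0.8517  1.2234  0.2477]
scene crop 118 200
top crop 118 182
```

View pics/w33c.png

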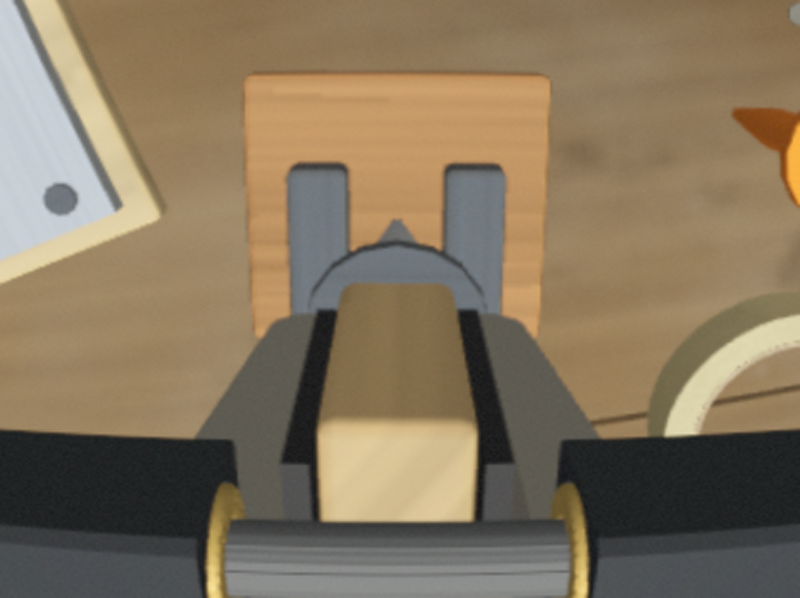

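View pics/scene33c.png

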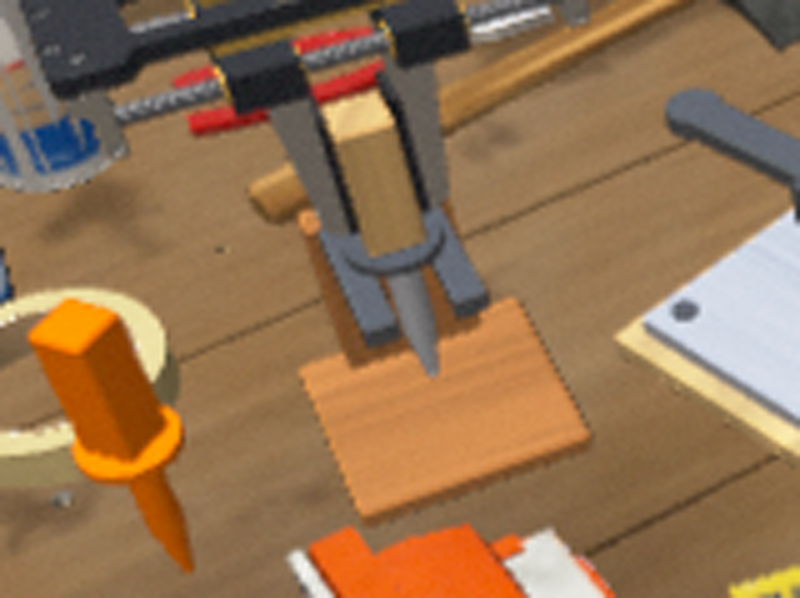

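Same as the view when it was lifted. Lower about 10 mm until the collar rests.

apply_moves(
  moves="0 -0.0004 -0.005 0; 0 0 -0.004 0; 0 0 -0.001 0; 0 0 0 0; 0 0 0 0",
)

```text
time: 31.25
tool_pos: [0.5752, 0.3231, 0.1117]
tool_rot: [0.121, 1.567, -0.122]
wrist_force: [-1.2, -2.0, 1.8]
grip_width: 0.255
```

apply_moves(
  moves="0 0 -0.0007 0; 0 0 0 0; 0 0 0 0",
)

```text
time: 31.55
tool_pos: [0.5752, 0.3231, 0.1117]
tool_rot: [0.121, 1.567, -0.122]
wrist_force: [-2.6, -3.1, 6.2]
grip_width: 0.257
```

apply_moves(
  moves="0 0 0.0006 0; 0 0 0 0; 0 0 0 0",
)

```text
time: 31.85
tool_pos: [0.5752, 0.3232, 0.1117]
tool_rot: [0.121, 1.567, -0.122]
wrist_force: [-2.5, -2.4, 4.4]
grip_width: 0.258
```

apply_moves(
  moves="0 0 0 0; 0 0 0 0; 0 0 0 0; 0 0 0 0; 0 0 0 0",
  claw=0.5,
)

```text
time: 32.35
tool_pos: [0.5753, 0.3234, 0.1114]
tool_rot: [0.122, 1.567, -0.121]
wrist_force: [0.1, 0.9, -1.2]
grip_width: 0.669
```

```bash
python3 shot.py 34
```

```text
t 32.35 tcp [0.5753 0.3234 0.1114] yawY 81.14 down [ 0.      0.0002 -1.    ] F [ 0.0655  0.9218 -1.2001] w 61.6 q [ 0.1309  0.9052 -1.1265  1.5959  0.8621  1.2093  0.2418]
scene crop 119 204
top crop 119 184
```

View pics/w34c.png

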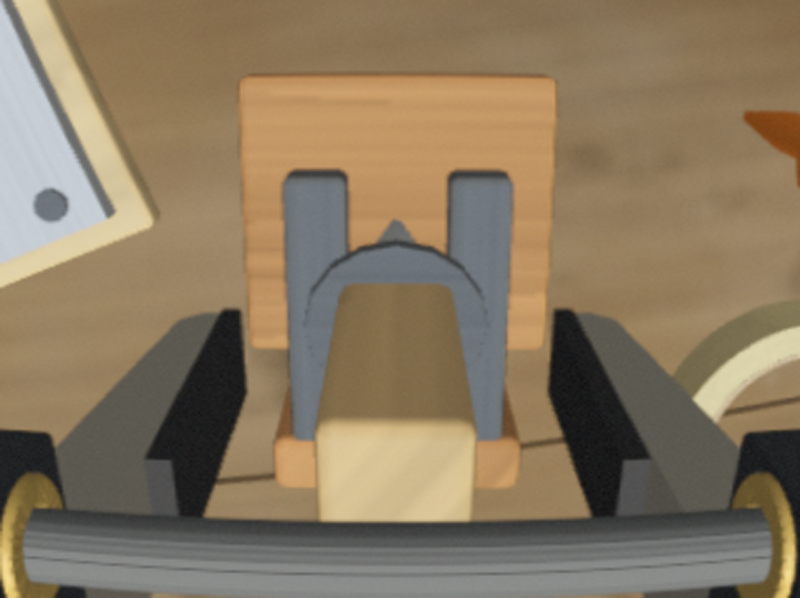

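View pics/scene34c.png

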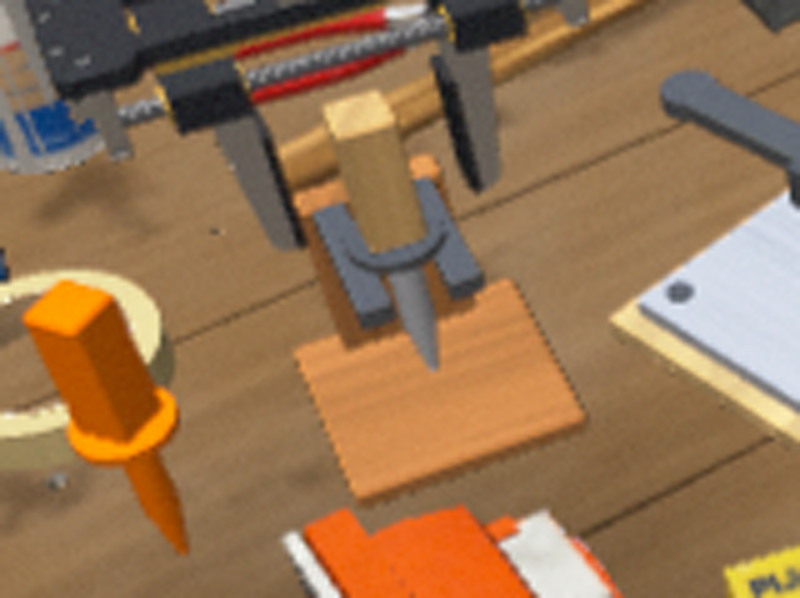

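Hanging upright. Retreat straight up and check everything.

apply_moves(
  moves="0 0 0.02 0; 0 0 0.04 0; 0 0 0.05 0; -0.02 -0.02 0.03 0; -0.04 -0.03 0.02 0",
)

```text
time: 33.0
tool_pos: [0.519, 0.2773, 0.2742]
tool_rot: [0.125, 1.564, -0.118]
wrist_force: [1.0, 0.0, 0.8]
grip_width: 0.753
```

apply_moves(
  moves="-0.04 -0.03 0.02 0; -0.03 -0.03 0.02 0; 0 0 0 0; 0 0 0 0; 0 0 0 0",
)

```text
time: 33.5
tool_pos: [0.4514, 0.2182, 0.309]
tool_rot: [0.122, 1.567, -0.121]
wrist_force: [-0.7, 0.3, -0.2]
grip_width: 0.754
```

```bash
python3 - <<'E'
from look import *; from geo import *
import cv2
state(bot)
for c,(x0,y0,x1,y1) in {'top':(120,160,440,340),'scene':(110,140,480,350)}.items():
    p=snap(c,c+'35.png'); s=800/(x1-x0)
    cv2.imwrite(f'pics/{c}35c.png',cv2.resize(p['image'][y0:y1,x0:x1,::-1],None,fx=s,fy=s,interpolation=2))
    i0=cv2.imread(f'pics/{c}0.png')
    for n in('screw_jar','tape_measure'):
        for d in bot.look_for(p,n)[:1]: print(c,n,np.round(np.array(d['extent'])*[640,480,640,480],1))
E
```

```text
t 33.5 tcp [0.4514 0.2182 0.309 ] yawY 81.15 down [ 0.0006  0.0005 -1.    ] F [-0.6744  0.3408 -0.1881] w 69.4 q [ 0.5937  0.5396 -1.5009  1.7664  0.551   1.3668  0.3972]
top screw_jar [412.9 187.4  21.9  26. ]
top tape_measure [412.8 260.4  32.2  33.8]
scene screw_jar [421.8 181.3  23.1  33.3]
scene tape_measure [443.9 248.9  34.6  28.8]
```

View pics/scene35c.png

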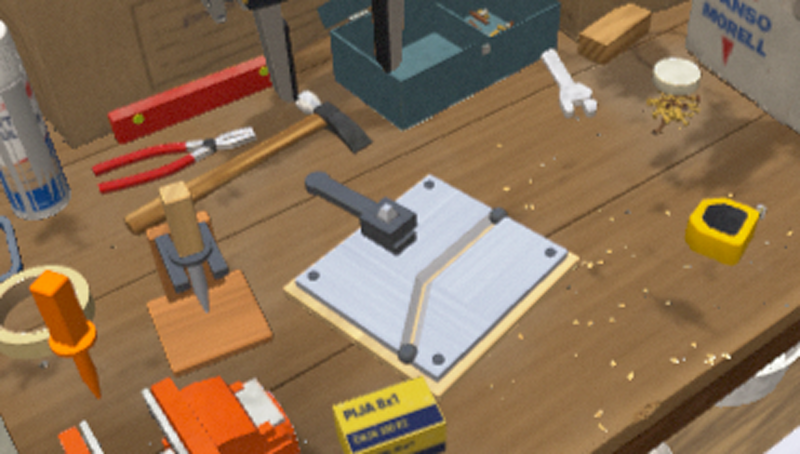

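View pics/top35c.png

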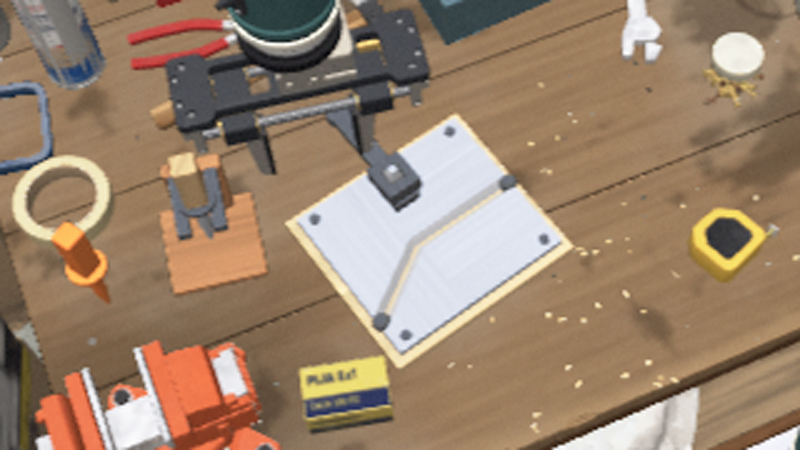

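```bash
python3 - <<'E'
import cv2,numpy as np
o=[cv2.resize(cv2.imread(f'pics/scene{k}.png')[215:270,250:315],None,fx=6,fy=6,interpolation=2) for k in (0,35)]
cv2.imwrite('pics/cmp35.png',np.hstack(o))
E
```

```text
(no output)
```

View pics/cmp35.png

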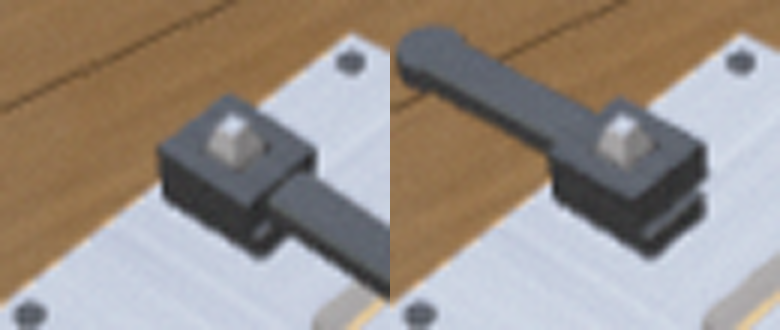

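```bash
python3 -c "
from plant import bot;print(bot.close_job())"
```

```text
the job is handed in; nothing more can be done
None
```

I did all the steps in the order asked and handed the job in at about 33.7 s of the 72 s allowed; no verdict is reported.

- **Lever:** I lifted it off the spindle, turned it 180° and refitted it. It bottomed out with a 13 N push at the same tool height as when I first gripped it. The last picture shows as much of the spindle above it as at the start, and the long arm points away from the seam.
- **Seam:** The point went in about 1–2 mm from the start point, close by the first weld spot. It ran at about 3 cm/s round the bend to the second weld spot. Tool height stayed within 0.2 mm and downward force was light, about 5–10 N, and every picture along the way shows the point on the groove floor.
- **Scriber:** It hangs upright in the fork by its collar again, at the same tool position as when I took it. The gripper is clear of everything.
- **Bystanders:** I never came near the jar or the tape measure. They look unmoved in the last pictures, but the network's outlines for them differ by up to about 5 pixels from the first pictures. That is within its usual scatter.

**Check that disagreed:** the fingertips stood about 12 mm above the reported tool position, where the description puts them 22 mm below it. Every camera showed this, and no unexpected contact occurred, so I set heights from the pictures and contact forces instead. The wrist and fixed cameras also disagreed by about 4 mm on the board's position. I settled that by comparing parts within the same picture.

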